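Hook the strayed blocks out of the trimmer

TASK

Two or three beech pressing blocks have slid in under the clear fixed guard of the bench trimmer. Turn the clamp dial to its red zero dot, then draw all of them out with the hooked rod (nothing but the rod may go behind the guard, and only with the dial at red), lay them flat side by side in the beech tray and lay the rod back flat in its felt-lined tool tray. Last of all turn the dial back to its green working dot, and leave the other things on the table where they stand.

Things in the scene. Friction and masses are not known exactly. Their poses are not given: they have to be found in the camera images.
- trimmer: grey bench trimmer, fixed. Origin at table height under the middle of the clear guard's front edge; x runs in under the guard away from the robot, y left, z up. Behind x = 150 mm a housing 152 mm high. Right of the bed, y = -170 to -240 mm, x = 0 to 240 mm, a cheek 65 mm high that bears the dial
- front_bed (a point): middle of the top of the trimmer's open steel front bed, 14 mm above the table: 150 mm along the trimmer's x (guard edge to front edge, where it steps down to the table) by 340 mm along y, same axes as the trimmer; drawn-out blocks lie here
- slot_mouth (a point): middle of the slot under the guard's front edge, 21 mm above the bed, same axes. The slot is 42 mm high and 340 mm wide, open only here, with side walls; the clear guard is its flat roof (top 70 mm above the table at the edge). Blocks start in it lengthwise (within 0.1 rad), their centres 65 to 90 mm in, in three lanes about 107 mm apart; at least 45 mm of bed is free on the right (-y) of each
- back_gauge (a point): middle of the steel back gauge that closes the slot 180 mm behind the guard's edge, same axes; at the start at least 30 mm is free between it and the blocks' ends
- clamp_dial (a joint): clamp pressure dial on the trimmer's right cheek, angle in rad, growing clockwise seen from above: 0 with the white pointer at the red dot (zero), 1.30 at the green dot (working pressure); free stops at -0.4 and 1.75, it stays where it is left (0.035 N m of friction)
- dial_grip (a point): middle of the dial's grip bar on the turning axis, about 87 mm above the table: a black bar 40 mm long, 13 mm thick, 26 mm high (its top 12 mm above this point) on a round skirt. The point's x axis runs along the bar towards the pointer end
- hook_grip (a point): hooked rod: middle of its flat-sided wooden handle, 100 x 24 mm and 26 mm high, the point 13 mm above the underside. x runs along the rod from handle to tip, z up, y to the side to which the hook's toe points. 130 g, balanced about 20 mm ahead of the point: grip the handle's front half. Lying flat it rests on handle and toe
- hook_neck (a point): where the steel rod leaves the handle, 50 mm ahead of hook_grip, same axes. From here the rod, 8 mm thick, runs straight along x, 1 mm clear of the ground when lying flat, to the toe: a blade 40 mm long, 18 mm high, 6 mm thick, square to the rod, whose face towards the handle is 150 mm ahead of this point (200 mm ahead of hook_grip) and whose free end is 38 mm to +y of the rod's axis
- tool_tray_in (a point): centre of the floor of the hook's tool tray, 6 mm above the table: dark-wood tray lined with grey felt, fixed, 310 mm long (along its x) and 104 mm wide outside, walls 6 mm thick and 18 mm high; x points away from the robot
- block_tray_in (a point): centre of the floor of the pale beech tray for the blocks, 7 mm above the table: loose, 150 mm along x by 216 mm along y outside, walls 7 mm thick and 22 mm high, inside 136 x 202 mm; three blocks fit side by side with their length along x, 58 mm apart
- block_a_mid (a point): beech pressing block, 120 x 40 x 25 mm, 75 g, all three alike (absent ones read None). The point is the block's centre, 12.5 mm above the face it lies on; its y axis runs along its length (120 mm), x across its width (40 mm), z up
- block_b_mid (a point): beech pressing block, 120 x 40 x 25 mm, 75 g, all three alike (absent ones read None). The point is the block's centre, 12.5 mm above the face it lies on; its y axis runs along its length (120 mm), x across its width (40 mm), z up
- block_c_mid (a point): beech pressing block, 120 x 40 x 25 mm, 75 g, all three alike (absent ones read None). The point is the block's centre, 12.5 mm above the face it lies on; its y axis runs along its length (120 mm), x across its width (40 mm), z up
- loupe: black loupe, 37 mm across, 38 mm high, stays; origin under its middle
- bone_folder: bone folder, 155 x 22 x 4 mm, stays; origin under its middle, length along its y
- tag_pad: white block of blank tags, 80 x 44 x 9 mm, stays; origin under its middle

How it is judged:
By the outcome, as a careful person would: the job done as asked, in the order asked, and still so for the second after the job is handed in, with the robot touching nothing.
Of block_a, block_b, block_c only 2 to 3 are there at a start; the rules pass over those that are not, and their reading is None.
At some moment in a run one of block_tray, hook may be knocked a few centimetres aside while the robot is not near it.
Once in a run the grip may slacken for a moment while it holds something.
It also fails if it takes over 210 s, if anything falls off the work surface, if the arm or the gripper's body presses on something with over 40 N, if the wrist force passes 120 N, or if a joint passes its speed limit or range.

ROBOT

A 6-joint arm with a two-finger parallel gripper is mounted at the origin on a cart in front of the work surface, level with it; the furniture and walls round the work are solid. World frame = base frame: x ahead of the robot, y to its left, z up, the work surface at z = 0. Lengths are in m, angles in rad, forces in N, time in s.
With the tool pointing down it reaches from about 0.4 to 0.825 m from the base axis. Payload 7 kg.
Tool frame: the origin (TCP) lies midway between the tips of the shut fingers; the grasp point (between the pads) lies hold_point_z behind it (hold_point_z is the distance from the TCP to the grasp point, in m); z points along the fingers, y is the line along which they close (so a half turn about z gives the same grasp; the last joint's range is limited). The gripper opens to 88 mm and grips with 3 to 60 N. Pads are 19 mm wide; open, the fingers measure 130 mm over their backs; the gripper's body (78 mm by 193 mm) begins 47 mm behind the grasp point.
Start: joints at [-0.978, 0.359, 0.012, 0, -1.224, -0.288], TCP at [0.203, -0.644, 0.227] pointing down, gripper open.
Joint ranges: [-3.07, 3.07], [-1.43, 2.12], [-1.02, 1.25], [-3.03, 1.67], [-3.05, -0], [-3.03, 3.03]. Speed limits (rad/s): [2.39, 2.39, 3.01, 3.14, 3.14, 3.14].

INTERFACE

Orientations are given as [roll, pitch, yaw] about the fixed x, y, z axes, in that order (R = Rz(yaw) Ry(pitch) Rx(roll)).
In Python, from station import * gives the robot as it stands.
- The arm moves only by the tool apply_moves, never from a script. Its argument "steps" is a list of rows, each an object with "translation": the shift along the world's x, y, z scaled (see below), a list of three; "rotation": the turn, a rotation vector about the world's x, y, z scaled (see below), a list of three. A call has exactly 10 rows; each row is the pose to reach, as a shift and turn from the pose commanded when the call began; what a row does not reach only later rows make up. The controller multiplies each number of a shift by 250 mm and each number of a turn by 30 degrees. A row lasts 1/12 s, in which the tool goes at most 41.7 mm and 7.16 degrees, less where a joint would pass 70% of its speed; a pose out of reach is approached as far as the arm can. A call with a number of a shift or a turn outside -1 to 1 is refused whole. A call with a gripper value outside its range is refused whole. "jaw" is the closure, from -1 (fully open) to 1 (shut), so that 0 is half open, set as the call begins (left out, the last holds). The fingers move at their own pace and stop on an object; "newtons" is the grip in N (left out, the last holds). Time passes only in rows, so rows that repeat a pose let the fingers close, or fill a call up. It gives the time, the measured TCP pose, the force, the opening and the grip force at its end, in the units of the state.
- get_state(): the state, without advancing time (a new reading comes with each control period).
- grab_frame(name): name is "scene" or "side" or "wrist"; returns the picture (420x560x3 uint8, blue, green, red); there is no depth.
- camera_model(name): a dict with "fx", "fy", "cx", "cy" (pixels), "xyz" and "rotation" of the camera in the world. Camera axes: x right, y down, z forward; pixel columns grow to the right and rows downward; lengths in m; the calibration is good to about 2 mm. A picture is of the moment at which its call begins: read the wrist's pose just before it. camera_model takes no time and is no camera call; for the wrist camera it gives the pose at the moment of the call.
- job_done(): hands the job in; it is judged then, once.
The state is a dict: "t": time; "q": joint angles; "qd": joint speeds; "joint_efforts": joint torques, N m; "eef_pos": TCP position; "ee_rot": TCP orientation; "force": force on the tool from outside, world axes, zero at the start; "moment": the same for the moment, N m; "width": finger opening in m; "gripper_force": force on a finger pad.
Only numpy, scipy, OpenCV 4.12 (cv2) and the standard library are available. Lean on these libraries where they do the work, as an engineer would, in place of code of your own. Each camera call takes 0.05 s, during which the arm holds its last target. There are 200 camera calls.

## Working session

There is one attempt and no reset: what is moved stays moved. The work goes in short steps, Python scripts to look and compute and a tool call to move; the robot and the scene stay as the last step left them, time stands still between calls to the robot, and variables do not carry over. Pictures are saved under pics/ and viewed, at most 14 in all, crops included, and the job is handed in when it is done.

Besides the shell and the picture viewer there is one more tool, called after "Request:" as a command line: name --argument value ..., lists and objects as JSON in quotes. apply_moves: Moves the arm, as the interface text tells. Shifts and turns lie within -1 to 1; 1 stands for 250 mm of shift or 30 degrees of turn. Its arguments: {"type":"object","properties":{"steps":{"type":"array"},"jaw":{"type":"number"},"newtons":{"type":"number"}},"required":["steps"]}

```bash
mkdir -p pics; ls; cat > h.py <<'E'
from station import *
import numpy as np, cv2
from scipy.spatial.transform import Rotation as R
def ray(cam,u,v,z):
    c=cam; d=np.array(c["rotation"]).reshape(3,3)@np.array([(u-c["cx"])/c["fx"],(v-c["cy"])/c["fy"],1]); o=np.array(c["xyz"])
    return o+d*(z-o[2])/d[2]
def proj(c,p):
    q=np.array(c["rotation"]).reshape(3,3).T@(np.array(p)-np.array(c["xyz"])); return [round(float(c["fx"]*q[0]/q[2]+c["cx"]),1),round(float(c["fy"]*q[1]/q[2]+c["cy"]),1)]
E
python3 - <<'E'
from h import *
s=get_state(); print({k:np.round(v,3) if not isinstance(v,dict) else v for k,v in s.items()})
for n in("scene","side"):
    f=grab_frame(n); cv2.imwrite(f"pics/{n}0.png",cv2.resize(f,(800,600),interpolation=cv2.INTER_CUBIC)); c=camera_model(n); print(n,c)
try: print(hold_point_z)
except Exception as e: print(e)
E
```

```text
pics
{'t': np.float64(0.0), 'q': array([-0.978,  0.359,  0.011, -0.   , -1.224, -0.288]), 'qd': array([-0.   ,  0.001,  0.   ,  0.001, -0.003,  0.002]), 'joint_efforts': array([ 0.0000e+00, -5.8272e+01,  2.9305e+01,  6.9970e+00,  7.0000e-03,
       -0.0000e+00]), 'eef_pos': array([ 0.202, -0.643,  0.226]), 'ee_rot': array([ 3.14 , -0.   , -2.837]), 'force': array([ 0.44 ,  1.039, -0.038]), 'moment': array([ 0.055, -0.053,  0.045]), 'gripper_force': np.float64(0.0), 'width': np.float64(0.088)}
scene {'fx': 385.6172469314223, 'fy': 385.6172469314223, 'cx': 273.3318267081564, 'cy': 206.79852442626262, 'xyz': array([0.00394605, 0.72257263, 0.53904351]), 'rotation': array([-2.00930733, -0.01833598, -2.47961516])}
side {'fx': 443.75046881679924, 'fy': 443.75046881679924, 'cx': 284.40575105714726, 'cy': 210.99286380654968, 'xyz': array([ 0.20193631, -1.08626865,  0.80165578]), 'rotation': array([-2.16262259,  0.0158706 , -0.36926471])}
0.0188
```

```bash
sed -i 's/np.array(c\["rotation"\]).reshape(3,3)/R.from_euler("xyz",c["rotation"]).as_matrix()/' h.py; cat h.py | head -8 | tail -4
```

```text
c=cam; d=R.from_euler("xyz",c["rotation"]).as_matrix()@np.array([(u-c["cx"])/c["fx"],(v-c["cy"])/c["fy"],1]); o=np.array(c["xyz"])
    return o+d*(z-o[2])/d[2]
def proj(c,p):
    q=R.from_euler("xyz",c["rotation"]).as_matrix().T@(np.array(p)-np.array(c["xyz"])); return [round(float(c["fx"]*q[0]/q[2]+c["cx"]),1),round(float(c["fy"]*q[1]/q[2]+c["cy"]),1)]
```

View pics/scene0.png

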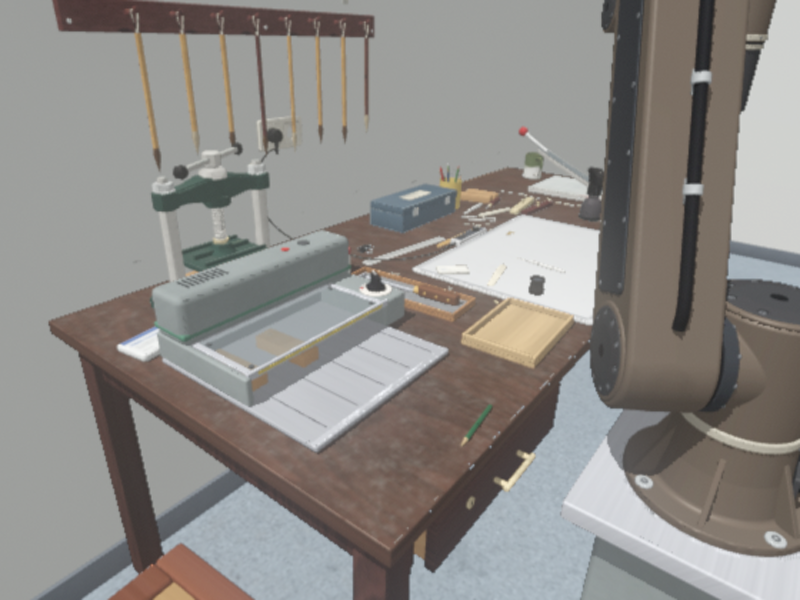

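View pics/side0.png

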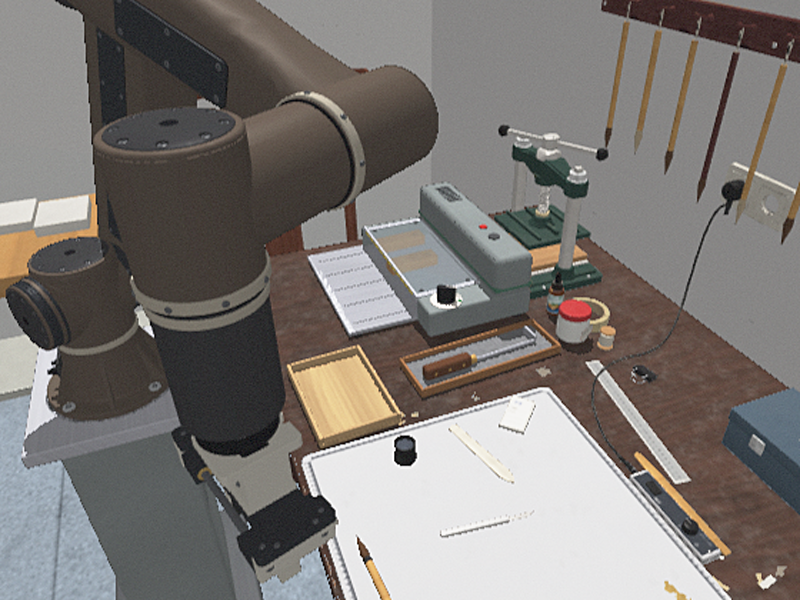

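```bash
python3 - <<'E'
from h import *
k=1.4286
S=camera_model("side");C=camera_model("scene")
def p(n,c,u,v,z): print(n,np.round(ray(c,u/k,v/k,z),3))
p("bed FL side",S,309,256,.014);p("bed FR side",S,349,334,.014)
p("bed FL scene",C,317,444,.014);p("bed FR scene",C,447,351,.014)
p("guard L side",S,364,226,.07);p("guard R side",S,414,305,.07)
p("guard L scene",C,250,380,.07);p("guard R scene",C,384,303,.07)
p("dial side",S,446,293,.095);p("dial scene",C,376,277,.099)
for u,v in((401,361),(414,395),(559,349),(540,320)):p("tool tray",S,u,v,.024)
for u,v in((288,364),(361,347),(402,412),(321,444)):p("btray",S,u,v,.029)
for u,v in((424,370),(475,357),(535,335)):p("hook",S,u,v,.03)
for u,v in((387,237),(424,233),(399,259),(437,256)):p("blk",S,u,v,.039)
E
```

```text
bed FL side [0.462 0.295 0.014]
bed FR side [ 0.46  -0.056  0.014]
bed FL scene [0.459 0.293 0.014]
bed FR scene [ 0.455 -0.043  0.014]
guard L side [0.608 0.292 0.07 ]
guard R side [ 0.594 -0.085  0.07 ]
guard L scene [0.59 0.3  0.07]
guard R scene [ 0.6   -0.036  0.07 ]
dial side [ 0.657 -0.104  0.095]
dial scene [ 0.651 -0.073  0.099]
tool tray [ 0.524 -0.191  0.024]
tool tray [ 0.512 -0.29   0.024]
tool tray [ 0.825 -0.274  0.024]
tool tray [ 0.842 -0.175  0.024]
btray [ 0.319 -0.123  0.029]
btray [ 0.464 -0.126  0.029]
btray [ 0.474 -0.328  0.029]
btray [ 0.325 -0.347  0.029]
hook [ 0.552 -0.239  0.03 ]
hook [ 0.658 -0.241  0.03 ]
hook [ 0.801 -0.223  0.03 ]
blk [0.661 0.269 0.039]
blk [0.756 0.253 0.039]
blk [0.65  0.153 0.039]
blk [0.739 0.131 0.039]
```

```bash
python3 - <<'E'
from h import *
f=cv2.imread("pics/side0.png")
f=grab_frame("side")
cv2.imwrite("pics/c1.png",np.vstack([cv2.resize(f[125:240,210:400],(800,484),interpolation=cv2.INTER_CUBIC)]))
E
```

```text
(no output)
```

View pics/c1.png

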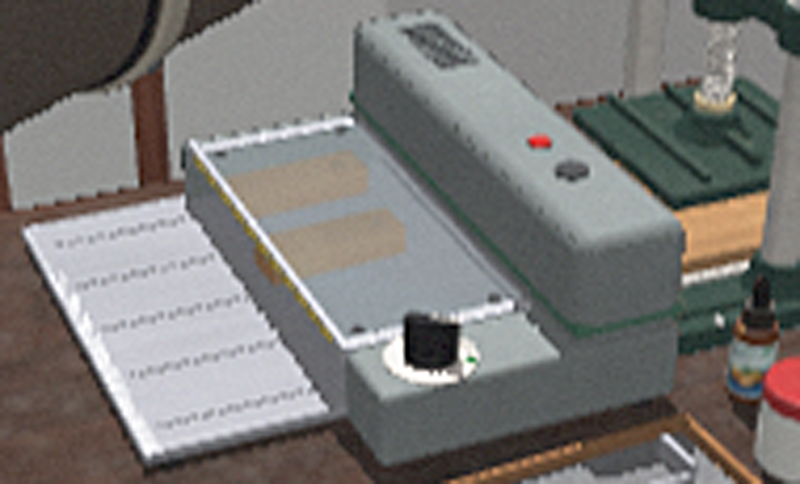

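Request:
apply_moves --steps '[{"translation":[0.05,0.05,0.1],"rotation":[0,0,-0.06]},{"translation":[0.1,0.15,0.2],"rotation":[0,0,-0.12]},{"translation":[0.2,0.25,0.3],"rotation":[0,0,-0.18]},{"translation":[0.3,0.35,0.36],"rotation":[0,0,-0.24]},{"translation":[0.4,0.45,0.4],"rotation":[0,0,-0.3]},{"translation":[0.5,0.56,0.4],"rotation":[0,0,-0.36]},{"translation":[0.6,0.67,0.4],"rotation":[0,0,-0.42]},{"translation":[0.7,0.78,0.4],"rotation":[0,0,-0.48]},{"translation":[0.8,0.89,0.4],"rotation":[0,0,-0.54]},{"translation":[0.9,1,0.4],"rotation":[0,0,-0.58]}]'

```text
t: 0.98
eef_pos: [0.4283, -0.3922, 0.3265]
ee_rot: [3.141, 0.0, 3.141]
force: [0.7, -1.0, -0.9]
width: 0.0877
gripper_force: 0.0
```

Request:
apply_moves --steps '[{"translation":[0.08,0.11,0],"rotation":[0,0,0]},{"translation":[0.16,0.22,0],"rotation":[0,0,0]},{"translation":[0.24,0.33,0],"rotation":[0,0,0]},{"translation":[0.32,0.44,0],"rotation":[0,0,0]},{"translation":[0.4,0.55,0],"rotation":[0,0,0]},{"translation":[0.46,0.66,0],"rotation":[0,0,0]},{"translation":[0.5,0.77,0],"rotation":[0,0,0]},{"translation":[0.54,0.87,0],"rotation":[0,0,0]},{"translation":[0.58,0.95,0],"rotation":[0,0,0]},{"translation":[0.6,1,0],"rotation":[0,0,0]}]'

```text
t: 1.82
eef_pos: [0.5782, -0.1418, 0.3261]
ee_rot: [3.141, -0.001, -3.139]
force: [0.3, -0.2, -0.6]
width: 0.0877
gripper_force: 0.0
```

```bash
python3 - <<'E'
from h import *
s=get_state(); print(s["t"],np.round(s["eef_pos"],3),np.round(s["ee_rot"],3),np.round(s["q"],2))
c=camera_model("wrist");f=grab_frame("wrist");print(c)
cv2.imwrite("pics/w1.png",cv2.resize(f,(800,600),interpolation=cv2.INTER_CUBIC))
import json;json.dump({k:(v.tolist() if hasattr(v,'tolist') else v) for k,v in c.items()},open("w1.json","w"))
E
```

```text
1.8167 [ 0.578 -0.142  0.326] [ 3.141e+00 -1.000e-03 -3.139e+00] [ 0.09  0.18 -0.01 -0.   -1.38 -1.66]
{'fx': 372.56087520979054, 'fy': 372.56087520979054, 'cx': 282.8924187891543, 'cy': 215.9733624917445, 'xyz': array([ 0.50280633, -0.1415977 ,  0.48511838]), 'rotation': array([ 2.85554557e+00, -1.34034293e-03,  1.57265372e+00])}
```

View pics/w1.png

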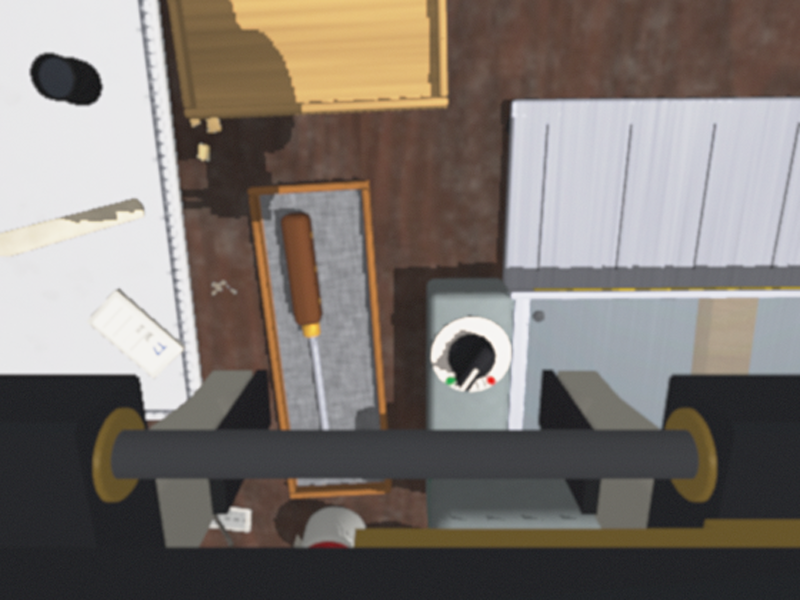

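```bash
python3 - <<'E'
from h import *
f=grab_frame("wrist")
a=cv2.resize(f[210:285,295:365],(560,600),interpolation=cv2.INTER_CUBIC)
cv2.imwrite("pics/w1c.png",a)
E
```

```text
(no output)
```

View pics/w1c.png

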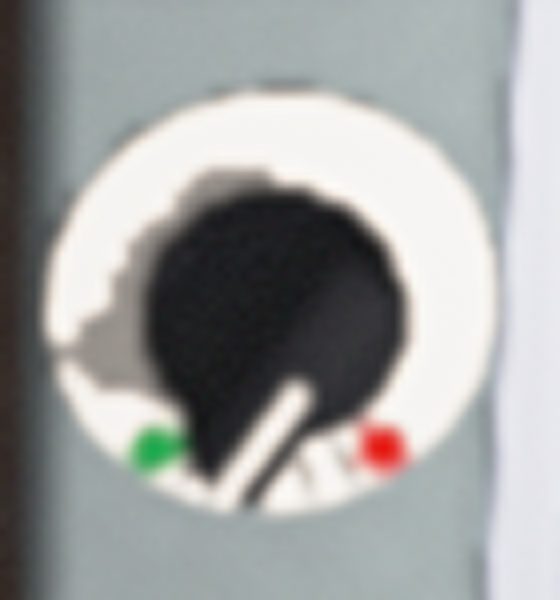

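```bash
python3 - <<'E'
from h import *
c=camera_model("wrist")
def w(u,v,z): return ray(c,295+u/8,210+v/8,z)
C=(w(45,302,.067)+w(497,302,.067))/2; print("disc",C, np.linalg.norm(w(45,302,.067)-w(497,302,.067)))
C2=(w(270,90,.067)+w(270,516,.067))/2; print(C2,np.linalg.norm(w(270,90,.067)-w(270,516,.067)))
for n,u,v,z in(("g",160,450,.067),("r",384,447,.067),("p0",300,390,.099),("p1",232,500,.099),("e1",205,475,.099),("e2",250,510,.099)):
    p=w(u,v,z);d=p-C2;print(n,np.round(p,4),np.degrees(np.arctan2(d[1],d[0])).round(1))
d=w(232,500,.099)-w(300,390,.099);print("pointer dir",np.degrees(np.arctan2(d[1],d[0])))
k=1.4286
def q(n,u,v,z): print(n,np.round(ray(c,u/k,v/k,z),3))
q("h back",295,214,.03);q("h front",311,327,.028);q("rod",313,340,.011);q("rod",323,425,.011)
for a in((250,188),(368,182),(292,495),(387,490)): q("tt",*a,.024)
q("bedR",512,102,.014);q("guardR",512,291,.07)
for u in(697,756): q("block",u,300,.039)
E
```

```text
disc [ 0.66510708 -0.08592835  0.067     ] 0.06780314937511632
[ 0.66600404 -0.08604843  0.067     ] 0.06839332990943321
g [ 0.6892 -0.1019  0.067 ] -34.4
r [ 0.6887 -0.0678  0.067 ] 38.8
p0 [ 0.6658 -0.0857  0.099 ] 118.1
p1 [ 0.6826 -0.0946  0.099 ] -27.3
e1 [ 0.6788 -0.0986  0.099 ] -44.4
e2 [ 0.6841 -0.092   0.099 ] -18.2
pointer dir -28.033443277732793
h back [ 0.553 -0.234  0.03 ]
h front [ 0.655 -0.225  0.028]
rod [ 0.673 -0.227  0.011]
rod [ 0.763 -0.221  0.011]
tt [ 0.532 -0.272  0.024]
tt [ 0.527 -0.172  0.024]
tt [ 0.834 -0.253  0.024]
tt [ 0.828 -0.158  0.024]
bedR [ 0.463 -0.052  0.014]
guardR [ 0.61  -0.054  0.07 ]
block [0.625 0.114 0.039]
block [0.625 0.165 0.039]
```

Request:
apply_moves --steps '[{"translation":[0.03,0.02,-0.05],"rotation":[0,0,-0.1]},{"translation":[0.08,0.05,-0.14],"rotation":[0,0,-0.22]},{"translation":[0.14,0.09,-0.26],"rotation":[0,0,-0.36]},{"translation":[0.2,0.13,-0.4],"rotation":[0,0,-0.5]},{"translation":[0.26,0.17,-0.54],"rotation":[0,0,-0.64]},{"translation":[0.31,0.2,-0.66],"rotation":[0,0,-0.78]},{"translation":[0.34,0.22,-0.75],"rotation":[0,0,-0.88]},{"translation":[0.35,0.225,-0.8],"rotation":[0,0,-0.93]},{"translation":[0.35,0.225,-0.824],"rotation":[0,0,-0.93]},{"translation":[0.35,0.225,-0.824],"rotation":[0,0,-0.93]}]' --jaw 0 --newtons 25

```text
t: 2.75
eef_pos: [0.6639, -0.0885, 0.1187]
ee_rot: [-3.14, -0.003, 2.656]
force: [-0.6, 0.4, -0.3]
width: 0.0438
gripper_force: 0.0
```

```bash
python3 - <<'E'
from h import *
s=get_state(); print(s["t"],np.round(s["eef_pos"],4),np.round(s["ee_rot"],3),np.round(s["q"],2))
c=camera_model("wrist");print(proj(c,s["eef_pos"]),proj(c,[.6655,-.0858,.099]))
f=grab_frame("wrist")
cv2.imwrite("pics/w2.png",cv2.resize(f,(800,600),interpolation=cv2.INTER_CUBIC))
E
```

```text
2.75 [ 0.6639 -0.0885  0.1187] [-3.140e+00 -3.000e-03  2.656e+00] [ 0.16  0.43 -0.13 -0.   -1.01 -2.21]
[281.1, 275.7] [287.5, 259.5]
```

View pics/w2.png

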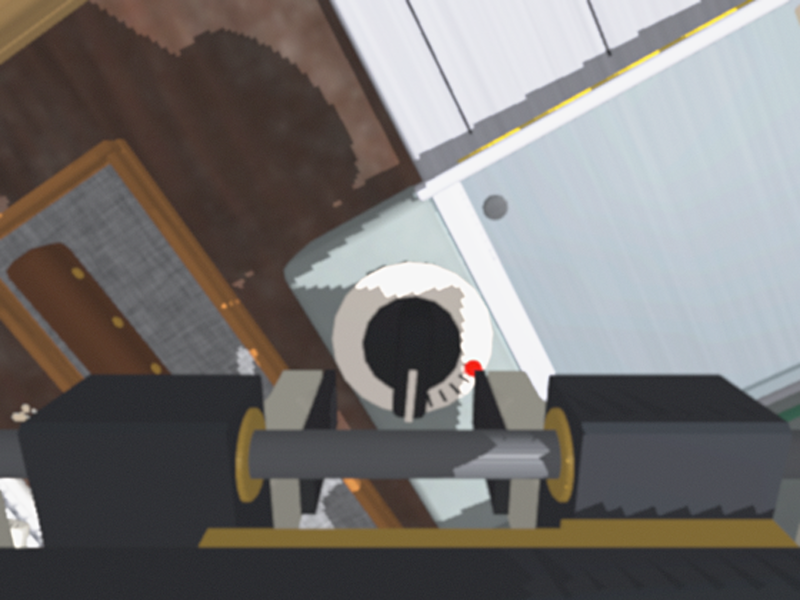

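Request:
apply_moves --steps '[{"translation":[0,0,-0.02],"rotation":[0,0,0]},{"translation":[0,0,-0.05],"rotation":[0,0,0]},{"translation":[0,0,-0.09],"rotation":[0,0,0]},{"translation":[0,0,-0.12],"rotation":[0,0,0]},{"translation":[0,0,-0.13],"rotation":[0,0,0]},{"translation":[0,0,-0.13],"rotation":[0,0,0]},{"translation":[0,0,-0.13],"rotation":[0,0,0]},{"translation":[0,0,-0.13],"rotation":[0,0,0]},{"translation":[0,0,-0.13],"rotation":[0,0,0]},{"translation":[0,0,-0.13],"rotation":[0,0,0]}]'

```text
t: 3.63
eef_pos: [0.6653, -0.0876, 0.0885]
ee_rot: [3.141, 0.001, 2.656]
force: [-0.7, -0.3, 0.7]
width: 0.0435
gripper_force: 0.0
```

Request:
apply_moves --steps '[{"translation":[0,0.006,-0.006],"rotation":[0,0,0]},{"translation":[0,0.006,-0.006],"rotation":[0,0,0]},{"translation":[0,0.006,-0.006],"rotation":[0,0,0]},{"translation":[0,0.006,-0.006],"rotation":[0,0,0]},{"translation":[0,0.006,-0.006],"rotation":[0,0,0]},{"translation":[0,0.006,-0.006],"rotation":[0,0,0]},{"translation":[0,0.006,-0.006],"rotation":[0,0,0]},{"translation":[0,0.006,-0.006],"rotation":[0,0,0]},{"translation":[0,0.006,-0.006],"rotation":[0,0,0]},{"translation":[0,0.006,-0.006],"rotation":[0,0,0]}]' --jaw 1 --newtons 25

```text
t: 4.47
eef_pos: [0.6651, -0.086, 0.0866]
ee_rot: [3.141, 0.0, 2.656]
force: [1.0, 2.0, 0.4]
width: 0.0128
gripper_force: 24.8
```

Request:
apply_moves --steps '[{"translation":[0,0,0],"rotation":[0,0,0.08]},{"translation":[0,0,0],"rotation":[0,0,0.18]},{"translation":[0,0,0],"rotation":[0,0,0.28]},{"translation":[0,0,0],"rotation":[0,0,0.38]},{"translation":[0,0,0],"rotation":[0,0,0.48]},{"translation":[0,0,0],"rotation":[0,0,0.58]},{"translation":[0,0,0],"rotation":[0,0,0.68]},{"translation":[0,0,0],"rotation":[0,0,0.78]},{"translation":[0,0,0],"rotation":[0,0,0.88]},{"translation":[0,0,0],"rotation":[0,0,0.98]}]'

```text
t: 5.3
eef_pos: [0.6652, -0.0858, 0.0866]
ee_rot: [3.141, 0.0, -3.112]
force: [-0.4, 2.6, 1.2]
width: 0.0126
gripper_force: 24.8
```

Request:
apply_moves --steps '[{"translation":[0,0,0],"rotation":[0,0,0.1]},{"translation":[0,0,0],"rotation":[0,0,0.2]},{"translation":[0,0,0],"rotation":[0,0,0.3]},{"translation":[0,0,0],"rotation":[0,0,0.4]},{"translation":[0,0,0],"rotation":[0,0,0.5]},{"translation":[0,0,0],"rotation":[0,0,0.6]},{"translation":[0,0,0],"rotation":[0,0,0.7]},{"translation":[0,0,0],"rotation":[0,0,0.8]},{"translation":[0,0,0],"rotation":[0,0,0.9]},{"translation":[0,0,0],"rotation":[0,0,1.0]}]'

```text
t: 6.13
eef_pos: [0.6651, -0.0857, 0.0866]
ee_rot: [3.141, 0.0, -2.588]
force: [-0.6, 3.3, 1.1]
width: 0.0128
gripper_force: 24.8
```

Request:
apply_moves --steps '[{"translation":[0,0,0],"rotation":[0,0,0.08]},{"translation":[0,0,0],"rotation":[0,0,0.16]},{"translation":[0,0,0],"rotation":[0,0,0.22]},{"translation":[0,0,0],"rotation":[0,0,0.25]},{"translation":[0,0,0],"rotation":[0,0,0.26]},{"translation":[0,0,0],"rotation":[0,0,0.26]},{"translation":[0,0,0],"rotation":[0,0,0.26]},{"translation":[0,0,0],"rotation":[0,0,0.26]},{"translation":[0,0,0],"rotation":[0,0,0.26]},{"translation":[0,0,0],"rotation":[0,0,0.26]}]'

```text
t: 6.97
eef_pos: [0.6651, -0.0857, 0.0866]
ee_rot: [3.141, 0.0, -2.455]
force: [-0.7, 5.4, 1.7]
width: 0.0127
gripper_force: 24.8
```

Request:
apply_moves --steps '[{"translation":[0,0,0],"rotation":[0,0,0]},{"translation":[0,0,0],"rotation":[0,0,0]},{"translation":[0,0,0],"rotation":[0,0,0]},{"translation":[0,0,0.04],"rotation":[0,0,0]},{"translation":[0,0,0.12],"rotation":[0,0,0]},{"translation":[0,0,0.24],"rotation":[0,0,0]},{"translation":[0,0,0.36],"rotation":[0,0,0]},{"translation":[0,0,0.48],"rotation":[0,0,0]},{"translation":[0,0,0.58],"rotation":[0,0,0]},{"translation":[0,0,0.6],"rotation":[0,0,0]}]' --jaw -0.1

```text
t: 7.8
eef_pos: [0.6671, -0.0868, 0.2433]
ee_rot: [-3.136, 0.006, -2.454]
force: [0.3, -0.1, 1.4]
width: 0.0481
gripper_force: 0.0
```

Request:
apply_moves --steps '[{"translation":[-0.04,-0.02,0],"rotation":[0,0,-0.15]},{"translation":[-0.08,-0.05,0],"rotation":[0,0,-0.3]},{"translation":[-0.13,-0.1,0],"rotation":[0,0,-0.45]},{"translation":[-0.17,-0.15,0],"rotation":[0,0,-0.6]},{"translation":[-0.2,-0.2,0],"rotation":[0,0,-0.75]},{"translation":[-0.2,-0.25,0],"rotation":[0,0,-0.9]},{"translation":[-0.2,-0.28,0],"rotation":[0,0,-1]},{"translation":[-0.2,-0.3,0],"rotation":[0,0,-1]},{"translation":[-0.2,-0.3,0],"rotation":[0,0,-1]},{"translation":[-0.2,-0.3,0],"rotation":[0,0,-1]}]'

```text
t: 8.63
eef_pos: [0.615, -0.1613, 0.2366]
ee_rot: [3.142, -0.0, -2.977]
force: [-0.6, -0.1, -0.4]
width: 0.0482
gripper_force: 0.0
```

```bash
python3 - <<'E'
from h import *
s=get_state(); print(s["t"],np.round(s["eef_pos"],4),np.round(s["ee_rot"],3),np.round(s["q"],2))
c=camera_model("wrist");print(proj(c,[.6655,-.0858,.099]),proj(c,[.605,-.23,.03]))
f=grab_frame("wrist")
cv2.imwrite("pics/w3.png",cv2.resize(f,(800,600),interpolation=cv2.INTER_CUBIC))
import pickle;pickle.dump(c,open("w3.pkl","wb"))
E
```

```text
8.6333 [ 0.615  -0.1613  0.2366] [ 3.142 -0.    -2.977] [ 0.05  0.29 -0.07  0.   -1.22 -1.46]
[358.6, 271.4] [214.9, 163.9]
```

View pics/w3.png

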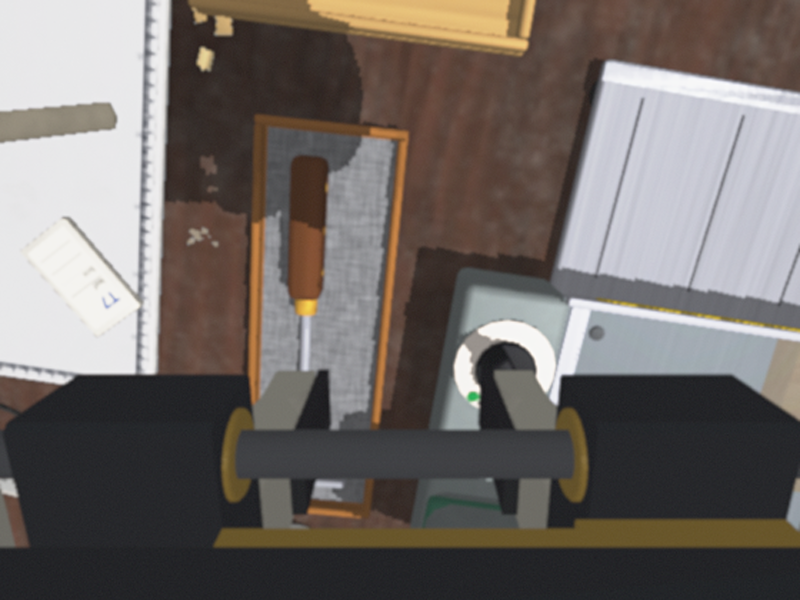

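```bash
python3 - <<'E'
from h import *
import pickle;c=pickle.load(open("w3.pkl","rb"));k=1.42857
def q(n,u,v,z): p=ray(c,u/k,v/k,z);print(n,np.round(p,4));return p
a=q("hb",310,158,.032);b=q("hf",306,298,.032);r=q("rod",304.5,355,.015)
q("rod0",306,318,.015)
for u,v in((291,230),(328,230)):q("edge",u,v,.028)
d=b-a;print(np.linalg.norm(d),np.degrees(np.arctan2(d[1],d[0])),(a+b)/2)
q("toe",343,486,.024);q("toe",313,486,.024)
for u,v in((258,116),(408,132),(374,517)):q("tt",u,v,.024)
for u,v in((188,10),(528,50)):q("btray",u,v,.029)
E
```

```text
hb [ 0.5545 -0.2334  0.032 ]
hf [ 0.6498 -0.2254  0.032 ]
rod [ 0.7001 -0.2239  0.015 ]
rod0 [ 0.6704 -0.226   0.015 ]
edge [ 0.6043 -0.2416  0.028 ]
edge [ 0.6002 -0.2164  0.028 ]
0.09568410720918039 4.835396624532041 [ 0.60214861 -0.22938544  0.032     ]
toe [ 0.8039 -0.1795  0.024 ]
toe [ 0.8078 -0.2033  0.024 ]
tt [ 0.5339 -0.2715  0.024 ]
tt [ 0.5277 -0.1725  0.024 ]
tt [ 0.829  -0.1504  0.024 ]
btray [ 0.4796 -0.318   0.029 ]
btray [ 0.4673 -0.1062  0.029 ]
```

Request:
apply_moves --steps '[{"translation":[0,-0.06,-0.05],"rotation":[0,0,-0.06]},{"translation":[0,-0.12,-0.12],"rotation":[0,0,-0.12]},{"translation":[0,-0.18,-0.22],"rotation":[0,0,-0.18]},{"translation":[0,-0.24,-0.34],"rotation":[0,0,-0.18]},{"translation":[0,-0.267,-0.46],"rotation":[0,0,-0.18]},{"translation":[0,-0.267,-0.56],"rotation":[0,0,-0.18]},{"translation":[0,-0.267,-0.61],"rotation":[0,0,-0.18]},{"translation":[0,-0.267,-0.626],"rotation":[0,0,-0.18]},{"translation":[0,-0.267,-0.626],"rotation":[0,0,-0.18]},{"translation":[0,-0.267,-0.626],"rotation":[0,0,-0.18]}]'

```text
t: 9.52
eef_pos: [0.616, -0.2278, 0.0813]
ee_rot: [-3.141, 0.001, -3.071]
force: [-0.5, 1.0, 0.8]
width: 0.0483
gripper_force: 0.0
```

```bash
python3 - <<'E'
from h import *
s=get_state(); print(s["t"],np.round(s["eef_pos"],4),np.round(s["ee_rot"],3),np.round(s["q"],2))
c=camera_model("wrist");print(proj(c,[.6655,-.0858,.099]),proj(c,[.605,-.23,.03]))
f=grab_frame("wrist")
cv2.imwrite("pics/w4.png",cv2.resize(f,(800,600),interpolation=cv2.INTER_CUBIC))
E
```

```text
9.5167 [ 0.616  -0.2278  0.0813] [-3.141e+00  1.000e-03 -3.071e+00] [-0.06  0.45 -0.21  0.   -0.91 -1.44]
[578.3, 407.4] [279.6, 219.7]
```

View pics/w4.png

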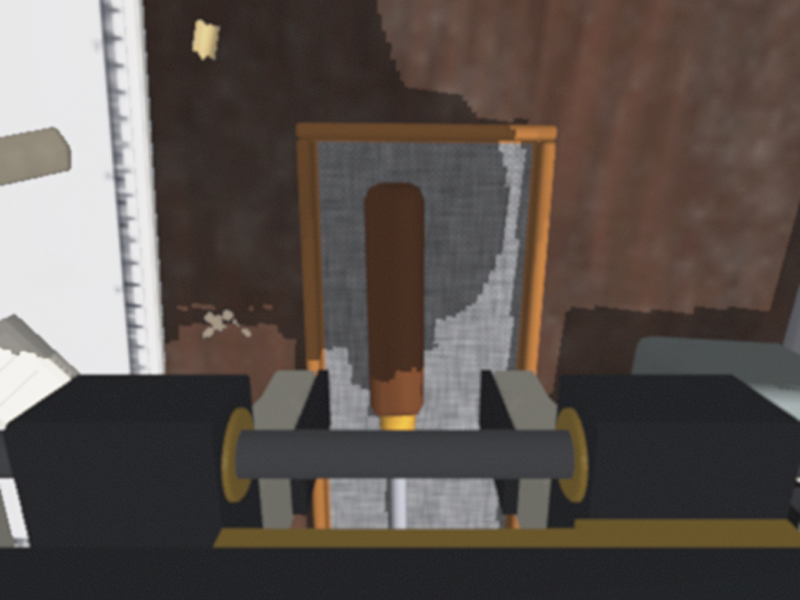

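Request:
apply_moves --steps '[{"translation":[0,-0.004,-0.04],"rotation":[0,0,0]},{"translation":[0,-0.004,-0.09],"rotation":[0,0,0]},{"translation":[0,-0.004,-0.14],"rotation":[0,0,0]},{"translation":[0,-0.004,-0.19],"rotation":[0,0,0]},{"translation":[0,-0.004,-0.22],"rotation":[0,0,0]},{"translation":[0,-0.004,-0.24],"rotation":[0,0,0]},{"translation":[0,-0.004,-0.245],"rotation":[0,0,0]},{"translation":[0,-0.004,-0.245],"rotation":[0,0,0]},{"translation":[0,-0.004,-0.245],"rotation":[0,0,0]},{"translation":[0,-0.004,-0.245],"rotation":[0,0,0]}]'

```text
t: 10.4
eef_pos: [0.6155, -0.2289, 0.0194]
ee_rot: [-3.141, 0.001, -3.072]
force: [0.6, -0.1, -0.2]
width: 0.0483
gripper_force: 0.0
```

Request:
apply_moves --steps '[{"translation":[0,0,0],"rotation":[0,0,0]},{"translation":[0,0,0],"rotation":[0,0,0]},{"translation":[0,0,0],"rotation":[0,0,0]},{"translation":[0,0,0],"rotation":[0,0,0]},{"translation":[0,0,0],"rotation":[0,0,0]},{"translation":[0,0,0],"rotation":[0,0,0]},{"translation":[0,0,0],"rotation":[0,0,0]},{"translation":[0,0,0],"rotation":[0,0,0]},{"translation":[0,0,0],"rotation":[0,0,0]},{"translation":[0,0,0],"rotation":[0,0,0]}]' --jaw 1 --newtons 45

```text
t: 11.23
eef_pos: [0.6152, -0.229, 0.0191]
ee_rot: [-3.141, 0.0, -3.072]
force: [-1.2, 0.4, 3.9]
width: 0.023
gripper_force: 45.0
```

Request:
apply_moves --steps '[{"translation":[0,0,0.03],"rotation":[0,0,0]},{"translation":[0,0,0.08],"rotation":[0,0,0]},{"translation":[0,0,0.16],"rotation":[0,0,0]},{"translation":[0,0,0.26],"rotation":[0,0,0]},{"translation":[0,0,0.36],"rotation":[0,0,0]},{"translation":[0,0,0.46],"rotation":[0,0,0]},{"translation":[0,0,0.54],"rotation":[0,0,0]},{"translation":[0,0,0.59],"rotation":[0,0,0]},{"translation":[0,0,0.6],"rotation":[0,0,0]},{"translation":[0,0,0.6],"rotation":[0,0,0]}]'

```text
t: 12.07
eef_pos: [0.6154, -0.2288, 0.1704]
ee_rot: [-3.141, 0.002, -3.072]
force: [0.0, 0.1, -1.5]
width: 0.0241
gripper_force: 45.0
```

Request:
apply_moves --steps '[{"translation":[-0.06,0.06,0],"rotation":[0,0,-0.01]},{"translation":[-0.14,0.16,0],"rotation":[0,0,-0.03]},{"translation":[-0.23,0.28,0],"rotation":[0,0,-0.05]},{"translation":[-0.32,0.4,0],"rotation":[0,0,-0.07]},{"translation":[-0.41,0.52,0],"rotation":[0,0,-0.09]},{"translation":[-0.5,0.64,0],"rotation":[0,0,-0.11]},{"translation":[-0.6,0.76,0],"rotation":[0,0,-0.13]},{"translation":[-0.68,0.86,0],"rotation":[0,0,-0.133]},{"translation":[-0.74,0.93,0],"rotation":[0,0,-0.133]},{"translation":[-0.76,0.96,0],"rotation":[0,0,-0.133]}]'

```text
t: 12.9
eef_pos: [0.4222, 0.0123, 0.168]
ee_rot: [3.141, -0.002, -3.141]
force: [-0.6, 0.1, -1.4]
width: 0.0237
gripper_force: 45.0
```

```bash
python3 - <<'E'
from h import *
import pickle
s=get_state(); print(s["t"],np.round(s["eef_pos"],4),np.round(s["ee_rot"],3),np.round(s["q"],2),s["width"])
for n in("wrist","side"):
    c=camera_model(n);f=grab_frame(n);pickle.dump(c,open(n+"5.pkl","wb"));cv2.imwrite(f"pics/{n}5raw.png",f)
    if n=="wrist":cv2.imwrite("pics/w5.png",cv2.resize(f,(800,600),interpolation=cv2.INTER_CUBIC))
    print(proj(c,[.6655,-.0858,.099]))
E
```

```text
12.9 [0.4222 0.0123 0.168 ] [ 3.141e+00 -2.000e-03 -3.141e+00] [ 0.5  -0.02 -0.6  -0.   -0.99 -2.07] 0.023670160477091758
[163.6, 508.1]
[312.4, 200.2]
```

View pics/w5.png

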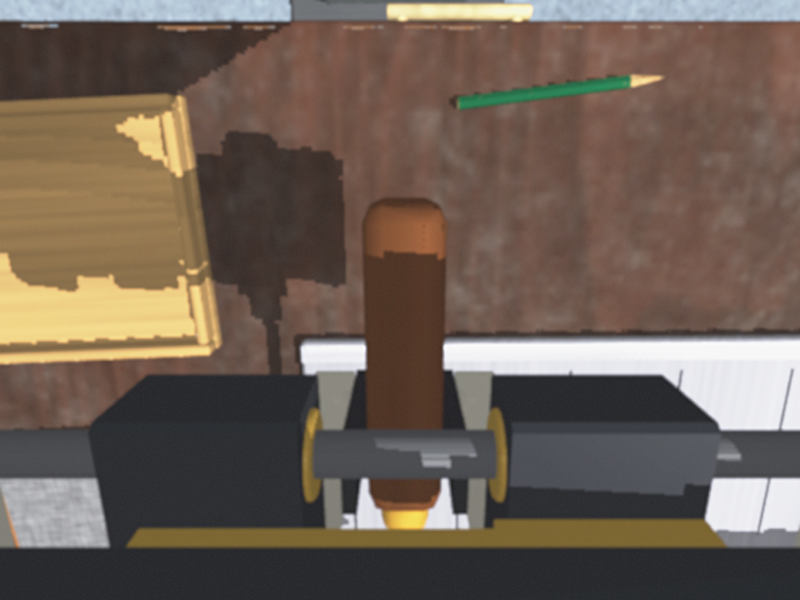

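```bash
python3 - <<'E'
import cv2
f=cv2.imread("pics/side5raw.png"); a=f[130:240,215:365]
g=grab=None
cv2.imwrite("pics/s5c.png",cv2.resize(a,(800,587),interpolation=cv2.INTER_CUBIC))
E
```

```text
(no output)
```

View pics/s5c.png

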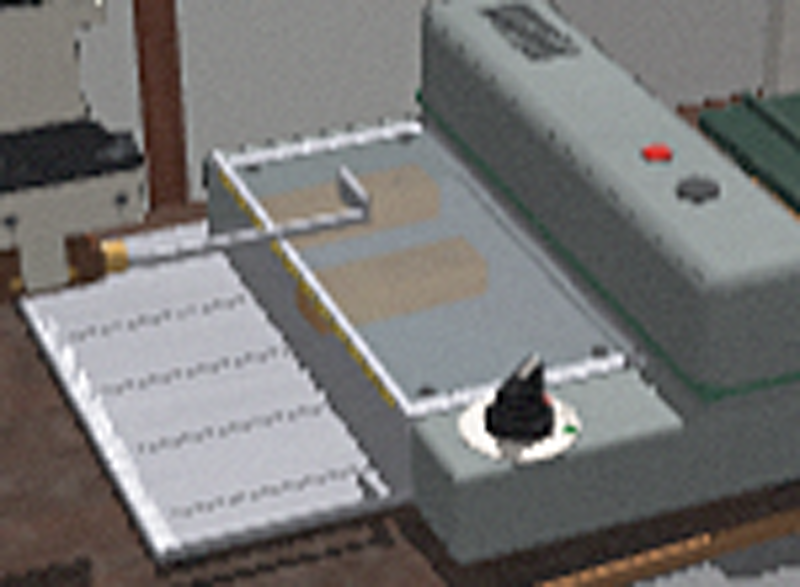

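```bash
python3 - <<'E'
from h import *
import pickle;c=pickle.load(open("side5.pkl","rb"))
k=5.3333
def q(n,u,v,z): p=ray(c,215+u/k,130+v/k,z);print(n,np.round(p,4));return p
q("m FL",462,240,.039);q("m FR",487,270,.039);q("m FR bottom",487,290,.014);q("m NR",325,307,.039);q("m NL",300,278,.039)
q("l FL",417,165,.039);q("l FR",440,188,.039);q("l FRbot",438,215,.014);q("l NR",282,250,.014)
q("guardL",214,155,.07);q("guardR",408,412,.07);q("bedFR",162,557,.014);q("bedFL",22,300,.014)
q("ptr end",533,358,.099)
C=np.array([.6653,-.0858])
for a in(30,39,48):
    p=[*(C+.019*np.array([np.cos(np.radians(a)),np.sin(np.radians(a))])),.099];u=proj(c,p);print(a,[(u[0]-215)*k,(u[1]-130)*k])
    p=[*(C-.019*np.array([np.cos(np.radians(a)),np.sin(np.radians(a))])),.099];u=proj(c,p);print(a,[(u[0]-215)*k,(u[1]-130)*k])
q("toe tip",342,172,.17);q("toe corner",365,212,.16)
E
```

```text
m FL [0.7374 0.1638 0.039 ]
m FR [0.7368 0.1214 0.039 ]
m FR bottom [0.744  0.1371 0.014 ]
m NR [0.6247 0.1182 0.039 ]
m NL [0.6225 0.1583 0.039 ]
l FL [0.75   0.2735 0.039 ]
l FR [0.7518 0.2361 0.039 ]
l FRbot [0.7534 0.2435 0.014 ]
l NR [0.6377 0.2391 0.014 ]
guardL [0.6075 0.2847 0.07  ]
guardR [ 0.6109 -0.0563  0.07  ]
bedFR [ 0.4617 -0.0605  0.014 ]
bedFL [0.4587 0.2425 0.014 ]
ptr end [ 0.6794 -0.0731  0.099 ]
30 [539.1966300000001, 359.99775000000005]
30 [498.66355000000004, 389.33090000000004]
39 [534.9299900000001, 358.39775999999995]
39 [503.4635199999999, 390.9308900000001]
48 [529.5966900000001, 357.33110000000005]
48 [508.7968199999999, 391.99755000000005]
toe tip [0.6131 0.0486 0.17  ]
toe corner [0.6146 0.0163 0.16  ]
```

Request:
apply_moves --steps '[{"translation":[-0.04,0.05,0],"rotation":[0,0,0]},{"translation":[-0.06,0.13,0],"rotation":[0,0,0]},{"translation":[-0.068,0.19,-0.04],"rotation":[0,0,0]},{"translation":[-0.068,0.215,-0.1],"rotation":[0,0,0]},{"translation":[-0.068,0.215,-0.2],"rotation":[0,0,0]},{"translation":[-0.068,0.215,-0.3],"rotation":[0,0,0]},{"translation":[-0.068,0.215,-0.4],"rotation":[0,0,0]},{"translation":[-0.068,0.215,-0.48],"rotation":[0,0,0]},{"translation":[-0.068,0.215,-0.53],"rotation":[0,0,0]},{"translation":[-0.068,0.215,-0.544],"rotation":[0,0,0]}]'

```text
t: 13.83
eef_pos: [0.407, 0.0633, 0.0303]
ee_rot: [-3.139, -0.004, 3.14]
force: [0.2, 0.1, -1.1]
width: 0.0241
gripper_force: 4.5
```

```bash
python3 - <<'E'
from h import *
import pickle
s=get_state(); print(s["t"],np.round(s["eef_pos"],4),np.round(s["ee_rot"],3),np.round(s["q"],2),s["width"],np.round(s["force"],1))
c=camera_model("side");f=grab_frame("side")
cv2.imwrite("pics/s6.png",cv2.resize(f[130:240,200:350],(800,587),interpolation=cv2.INTER_CUBIC))
E
```

```text
13.8333 [0.407  0.0633 0.0303] [-3.139 -0.004  3.14 ] [ 0.64  0.18 -0.8  -0.   -0.6  -2.21] 0.02405362483473464 [ 0.2  0.1 -1.1]
```

View pics/s6.png

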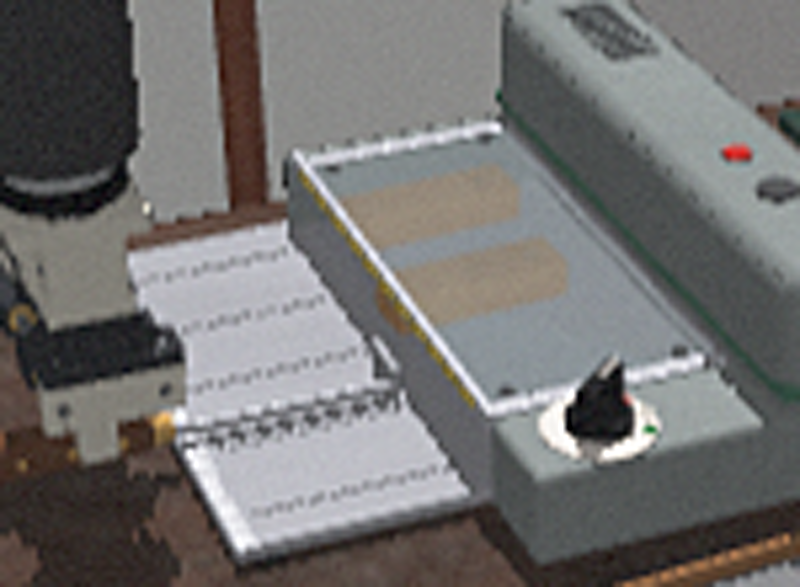

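Request:
apply_moves --steps '[{"translation":[0,0,0],"rotation":[0,0,0]},{"translation":[0,0,0],"rotation":[0,0,0]},{"translation":[0,0,0],"rotation":[0,0,0]},{"translation":[0,0,0],"rotation":[0,0,0]},{"translation":[0,0,0],"rotation":[0,0,0]},{"translation":[0,0,0],"rotation":[0,0,0]},{"translation":[0,0,0],"rotation":[0,0,0]},{"translation":[0,0,0],"rotation":[0,0,0]},{"translation":[0,0,0],"rotation":[0,0,0]},{"translation":[0,0,0],"rotation":[0,0,0]}]'

```text
t: 14.72
eef_pos: [0.408, 0.0649, 0.0328]
ee_rot: [3.142, 0.0, 3.141]
force: [0.5, -0.9, -0.9]
width: 0.0237
gripper_force: 45.0
```

```bash
python3 - <<'E'
from h import *
s=get_state(); print(s["t"],np.round(s["eef_pos"],4),np.round(s["ee_rot"],3),s["width"],s["gripper_force"],np.round(s["moment"],2))
c=camera_model("side");f=grab_frame("side")
k=800/100;x0,y0=225,170
cv2.imwrite("pics/s7.png",cv2.resize(f[y0:y0+60,x0-15:x0+85],(800,480),interpolation=cv2.INTER_CUBIC))
x,y,z=s["eef_pos"];b=z-.013
P=lambda n,p:print(n,[(proj(c,p)[0]-x0+15)*8,(proj(c,p)[1]-y0)*8])
P("neck axis",[x+.04,y,b+.005]);P("rod end axis top",[x+.188,y,b+.009]);P("toe tip top",[x+.188,y+.038,b+.018]);P("toe root top",[x+.188,y-.002,b+.018]);P("toe root bot",[x+.194,y-.002,b])
E
```

```text
14.7167 [0.408  0.0649 0.0328] [3.142 0.    3.141] 0.0236565220863399 44.99908626079559 [-0.01  0.02  0.02]
neck axis [155.20000000000005, 324.0]
rod end axis top [507.1999999999998, 238.4000000000001]
toe tip top [475.1999999999998, 174.4000000000001]
toe root top [508.0, 222.4000000000001]
toe root bot [523.1999999999998, 256.79999999999995]
```

View pics/s7.png

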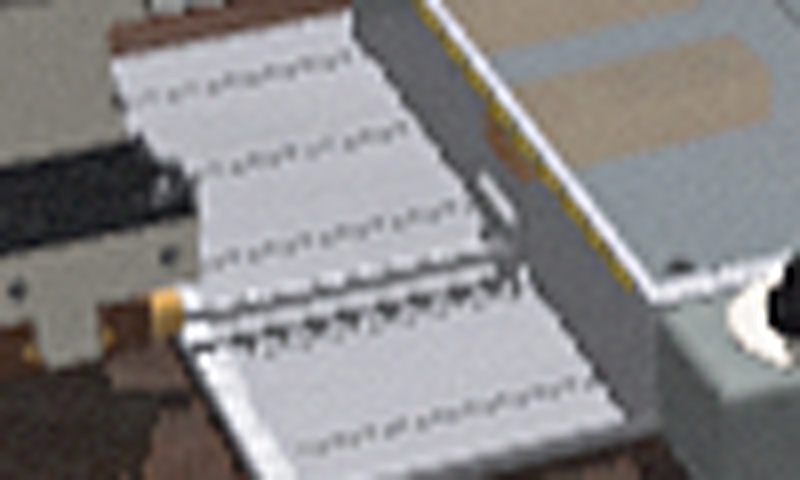

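Request:
apply_moves --steps '[{"translation":[0.03,0,0],"rotation":[0,0,0]},{"translation":[0.09,0,0],"rotation":[0,0,0]},{"translation":[0.17,0,0],"rotation":[0,0,0]},{"translation":[0.26,0,0],"rotation":[0,0,0]},{"translation":[0.35,0,0],"rotation":[0,0,0]},{"translation":[0.44,0,0],"rotation":[0,0,0]},{"translation":[0.52,0,0],"rotation":[0,0,0]},{"translation":[0.58,0,0],"rotation":[0,0,0]},{"translation":[0.61,0,0],"rotation":[0,0,0]},{"translation":[0.62,0,0],"rotation":[0,0,0]}]'

```text
t: 15.6
eef_pos: [0.5643, 0.0647, 0.0323]
ee_rot: [-3.141, -0.0, 3.141]
force: [-0.3, -0.5, -1.4]
width: 0.0236
gripper_force: 45.0
```

Request:
apply_moves --steps '[{"translation":[0,0.01,0],"rotation":[0,0,0]},{"translation":[0,0.03,0],"rotation":[0,0,0]},{"translation":[0,0.06,0],"rotation":[0,0,0]},{"translation":[0,0.09,0],"rotation":[0,0,0]},{"translation":[0,0.12,0],"rotation":[0,0,0]},{"translation":[0,0.15,0],"rotation":[0,0,0]},{"translation":[0,0.17,0],"rotation":[0,0,0]},{"translation":[0,0.185,0],"rotation":[0,0,0]},{"translation":[0,0.19,0],"rotation":[0,0,0]},{"translation":[0,0.19,0],"rotation":[0,0,0]}]'

```text
t: 16.43
eef_pos: [0.563, 0.1128, 0.0328]
ee_rot: [3.142, -0.0, -3.142]
force: [-0.5, -0.9, -1.3]
width: 0.0235
gripper_force: 45.0
```

```bash
python3 - <<'E'
from h import *
s=get_state(); print(s["t"],np.round(s["eef_pos"],4),np.round(s["ee_rot"],3),s["width"],s["gripper_force"],np.round(s["moment"],2))
c=camera_model("side");f=grab_frame("side")
cv2.imwrite("pics/s8.png",cv2.resize(f[130:210,240:360],(800,533),interpolation=cv2.INTER_CUBIC))
E
```

```text
16.4333 [0.563  0.1128 0.0328] [ 3.142 -0.    -3.142] 0.023450964698528073 44.99926686286926 [-0.01 -0.02 -0.05]
```

View pics/s8.png

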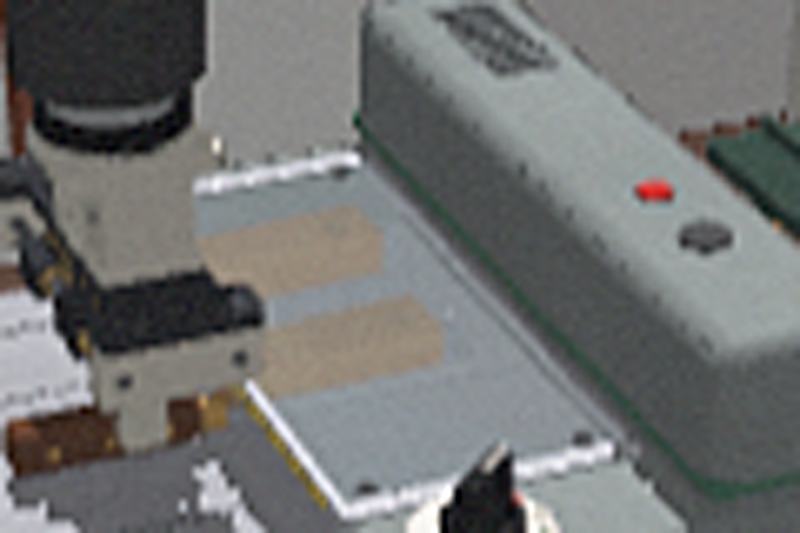

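Request:
apply_moves --steps '[{"translation":[-0.01,0,0],"rotation":[0,0,0]},{"translation":[-0.04,0,0],"rotation":[0,0,0]},{"translation":[-0.07,0,0],"rotation":[0,0,0]},{"translation":[-0.11,0,0],"rotation":[0,0,0]},{"translation":[-0.15,0,0],"rotation":[0,0,0]},{"translation":[-0.19,0,0],"rotation":[0,0,0]},{"translation":[-0.23,0,0],"rotation":[0,0,0]},{"translation":[-0.27,0,0],"rotation":[0,0,0]},{"translation":[-0.31,0,0],"rotation":[0,0,0]},{"translation":[-0.35,0,0],"rotation":[0,0,0]}]'

```text
t: 17.32
eef_pos: [0.4745, 0.1124, 0.0329]
ee_rot: [3.141, 0.0, 3.141]
force: [-0.0, 0.5, -1.2]
width: 0.0231
gripper_force: 45.0
```

Request:
apply_moves --steps '[{"translation":[-0.04,0,0],"rotation":[0,0,0]},{"translation":[-0.08,0,0],"rotation":[0,0,0]},{"translation":[-0.12,0,0],"rotation":[0,0,0]},{"translation":[-0.16,0,0],"rotation":[0,0,0]},{"translation":[-0.19,0,0],"rotation":[0,0,0]},{"translation":[-0.22,0,0],"rotation":[0,0,0]},{"translation":[-0.24,0,0],"rotation":[0,0,0]},{"translation":[-0.255,0,0],"rotation":[0,0,0]},{"translation":[-0.26,0,0],"rotation":[0,0,0]},{"translation":[-0.26,0,0],"rotation":[0,0,0]}]'

```text
t: 18.15
eef_pos: [0.4104, 0.1125, 0.0329]
ee_rot: [3.142, 0.0, 3.141]
force: [0.3, -0.3, -1.6]
width: 0.0238
gripper_force: 45.0
```

```bash
python3 - <<'E'
from h import *
s=get_state(); print(s["t"],np.round(s["eef_pos"],4),np.round(s["ee_rot"],3),s["width"],s["gripper_force"],np.round(s["moment"],2))
a=grab_frame("side")[130:230,205:355];b=grab_frame("scene")[190:320,100:320]
cv2.imwrite("pics/s9.png",np.hstack([cv2.resize(a,(400,267),interpolation=cv2.INTER_CUBIC),cv2.resize(b,(400,267),interpolation=cv2.INTER_CUBIC)]))
E
```

```text
18.15 [0.4104 0.1125 0.0329] [3.142 0.    3.141] 0.023781336253118995 44.999059438705444 [ 0.03 -0.04 -0.02]
```

View pics/s9.png

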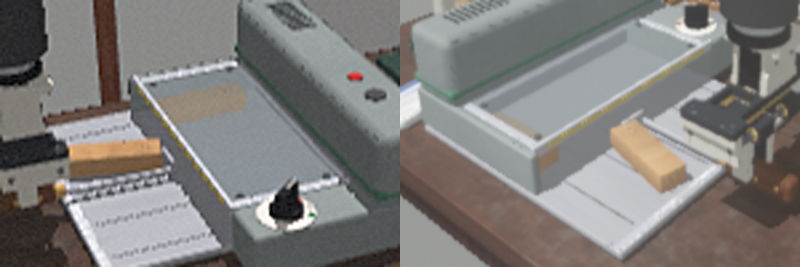

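Request:
apply_moves --steps '[{"translation":[0.016,0,0],"rotation":[0,0,0]},{"translation":[0.016,-0.03,0],"rotation":[0,0,0]},{"translation":[0.01,-0.1,0],"rotation":[0,0,0]},{"translation":[0,-0.18,0],"rotation":[0,0,0]},{"translation":[-0.02,-0.2,0.04],"rotation":[0,0,0]},{"translation":[-0.02,-0.2,0.12],"rotation":[0,0,0]},{"translation":[-0.02,-0.2,0.2],"rotation":[0,0,0]},{"translation":[-0.02,-0.2,0.22],"rotation":[0,0,0]},{"translation":[-0.02,-0.2,0.22],"rotation":[0,0,0]},{"translation":[-0.02,-0.2,0.22],"rotation":[0,0,0]}]'

```text
t: 19.08
eef_pos: [0.4055, 0.0621, 0.0875]
ee_rot: [3.141, 0.0, 3.14]
force: [-0.0, 0.0, -1.9]
width: 0.0239
gripper_force: 45.0
```

Request:
apply_moves --steps '[{"translation":[0,0.06,0],"rotation":[0,0,0]},{"translation":[0,0.18,0],"rotation":[0,0,0]},{"translation":[0,0.31,0],"rotation":[0,0,0]},{"translation":[0,0.42,0],"rotation":[0,0,0]},{"translation":[0,0.47,0],"rotation":[0,0,0]},{"translation":[0,0.47,-0.03],"rotation":[0,0,0]},{"translation":[0,0.47,-0.1],"rotation":[0,0,0]},{"translation":[0,0.47,-0.17],"rotation":[0,0,0]},{"translation":[0,0.47,-0.21],"rotation":[0,0,0]},{"translation":[0,0.47,-0.22],"rotation":[0,0,0]}]'

```text
t: 19.92
eef_pos: [0.4045, 0.1784, 0.0305]
ee_rot: [-3.139, -0.003, 3.141]
force: [-3.3, -0.1, 4.7]
width: 0.0236
gripper_force: 45.0
```

```bash
cat >> h.py <<'E'
def segs(name,region,zplane=.039,lo=(8,90,110),hi=(24,255,255),roi=None,amin=40):
    """brown/beech blobs -> world rects; region xmin,xmax,ymin,ymax"""
    c=camera_model(name);f=grab_frame(name);m=cv2.inRange(cv2.cvtColor(f,cv2.COLOR_BGR2HSV),lo,hi)
    v,u=np.nonzero(m);P=np.array([ray(c,a,b,zplane)[:2] for a,b in zip(u,v)]) if len(u) else np.zeros((0,2))
    k=(P[:,0]>region[0])&(P[:,0]<region[1])&(P[:,1]>region[2])&(P[:,1]<region[3])
    m2=np.zeros_like(m);m2[v[k],u[k]]=255
    n,l,st,ce=cv2.connectedComponentsWithStats(m2)
    out=[]
    for i in range(1,n):
        if st[i,4]>=amin:
            q=P[k][l[v[k],u[k]]==i].astype(np.float32);out.append((int(st[i,4]),np.round(q.min(0),3),np.round(q.max(0),3),[np.round(x,3) for x in cv2.minAreaRect(q)]))
    return out,f
E
python3 - <<'E'
from h import *
s=get_state(); print(s["t"],np.round(s["eef_pos"],4),s["width"],s["gripper_force"])
for n in("side","scene"):
    o,f=segs(n,(.44,.64,-.03,.28));print(n);[print(x) for x in o]
E
```

```text
19.9167 [0.4045 0.1784 0.0305] 0.023560001714913136 44.99323010444641
side
(337, array([0.473, 0.105], dtype=float32), array([0.6 , 0.19], dtype=float32), [array([0.536, 0.15 ]), array([0.071, 0.118]), np.float64(77.307)])
scene
```

Request:
apply_moves --steps '[{"translation":[0,0,0.05],"rotation":[0,0,0]},{"translation":[0,0,0.12],"rotation":[0,0,0]},{"translation":[0,0,0.2],"rotation":[0,0,0]},{"translation":[0,0,0.24],"rotation":[0,0,0]},{"translation":[0,0.02,0.26],"rotation":[0,0,0]},{"translation":[0,0.08,0.26],"rotation":[0,0,0]},{"translation":[0,0.14,0.26],"rotation":[0,0,0]},{"translation":[0,0.19,0.26],"rotation":[0,0,0]},{"translation":[0,0.2,0.26],"rotation":[0,0,0]},{"translation":[0,0.2,0.26],"rotation":[0,0,0]}]'

```text
t: 20.85
eef_pos: [0.4052, 0.231, 0.0969]
ee_rot: [-3.14, -0.001, -3.14]
force: [-0.5, 0.6, -2.1]
width: 0.0237
gripper_force: 45.0
```

```bash
python3 - <<'E'
from h import *
s=get_state(); print(s["t"],np.round(s["eef_pos"],4),s["width"],s["gripper_force"],np.round(s["force"],1))
c=camera_model("side")
x,y,z=s["eef_pos"];b=z-.013
for n,p in dict(neck=[x+.04,y,b+.005],end=[x+.188,y,b+.009],tip=[x+.188,y+.038,b+.018]).items(): print(n,proj(c,p))
f=grab_frame("side");cv2.imwrite("pics/sd10.png",f)
H=cv2.cvtColor(f,cv2.COLOR_BGR2HSV)
m=cv2.inRange(H,(8,90,110),(24,255,255));sub=m[150:215,215:290]
for r in sub[::2]: print("".join("#" if q else "." for q in r))
print(H[188,240:275:5].tolist())
g=segs("scene",(.44,.64,-.03,.28),lo=(8,60,90))[0];print(g)
E
```

```text
20.85 [0.4052 0.231  0.0969] 0.02367479493908674 44.98402297496796 [-0.5  0.6 -2.1]
neck [213.9, 169.5]
end [255.7, 160.5]
tip [252.2, 153.6]
...........................................................................
...........................................................................
...........................................................................
...........................................................................
...........................................................................
...........................................................................
.........................................#.................................
##........................................#................................
##..........................................#..............................
.............................................#.............................
...............................................#...........................
................................................#..........................
..............................................
[... 1562 characters left out ...]
17], [14, 118, 184], [15, 120, 166], [15, 122, 140], [14, 111, 129], [15, 118, 104], [130, 8, 99]]
[(90, array([ 0.539, -0.029], dtype=float32), array([0.551, 0.088], dtype=float32), [array([0.546, 0.029]), array([0.012, 0.117]), np.float64(0.78)]), (42, array([0.598, 0.039], dtype=float32), array([0.615, 0.077], dtype=float32), [array([0.606, 0.058]), array([0.037, 0.017]), np.float64(86.896)]), (283, array([0.458, 0.184], dtype=float32), array([0.581, 0.221], dtype=float32), [array([0.519, 0.193]), array([0.033, 0.121]), np.float64(77.263)]), (63, array([0.604, 0.245], dtype=float32), array([0.625, 0.279], dtype=float32), [array([0.615, 0.264]), array([0.02 , 0.035]), np.float64(49.498)])]
```

```bash
cat >> h.py <<'E'
from scipy.optimize import minimize
def blockmask(name,roi,lo=(6,70,60),hi=(26,255,255)):
    f=grab_frame(name);m=cv2.inRange(cv2.cvtColor(f,cv2.COLOR_BGR2HSV),lo,hi)
    z=np.zeros_like(m);x0,y0,x1,y1=roi;z[y0:y1,x0:x1]=m[y0:y1,x0:x1]
    z=cv2.morphologyEx(z,cv2.MORPH_OPEN,np.ones((3,3)));z=cv2.morphologyEx(z,cv2.MORPH_CLOSE,np.ones((5,5)))
    n,l,st,_=cv2.connectedComponentsWithStats(z)
    if n<2: return z*0
    i=1+np.argmax(st[1:,4]);return (l==i).astype(np.uint8)
def hull(c,p,zb=.014,k=8):
    x,y,a=p;e=np.array([np.cos(a),np.sin(a)]);w=np.array([-e[1],e[0]]);P=[proj(c,[*(np.array([x,y])+s*.06*e+t*.02*w),zb+h]) for s in(-1,1) for t in(-1,1) for h in(0,.025)]
    return cv2.convexHull((np.array(P)*k).astype(np.float32))
def fit(ms,p0,zb=.014):
    cs={n:camera_model(n) for n in ms}
    def iou(p):
        t=0
        for n,m in ms.items():
            im=np.zeros((m.shape[0]*4,m.shape[1]*4),np.uint8);cv2.fillConvexPoly(im,hull(cs[n],p,zb,4).astype(np.int32),1)
            M=cv2.resize(m,None,fx=4,fy=4,interpolation=cv2.INTER_NEAREST)
            t-=(im&M).sum()/max(1,(im|M).sum())
        return t/len(ms)
    r=minimize(iou,p0,method="Nelder-Mead",options=dict(initial_simplex=np.array(p0)+np.array([[0,0,0],[.02,0,0],[0,.02,0],[0,0,.2]]),xatol=2e-4,fatol=1e-4))
    return np.round(r.x,4),round(-r.fun,3)
E
python3 - <<'E'
from h import *
ms={}
for n in("side","scene"):
    c=camera_model(n);h=hull(c,(.535,.15,0),k=1)[:,0];x0,y0=h.min(0)-8;x1,y1=h.max(0)+8
    ms[n]=blockmask(n,[int(v) for v in(x0,y0,x1,y1)]);v,u=np.nonzero(ms[n]);print(n,h.min(0),h.max(0),len(u),u.min(),u.max(),v.min(),v.max())
    for q in ms[n][int(y0):int(y1):2,int(x0):int(x1)]: print("".join(".#"[t] for t in q))
for a in(-.25,0,.2): print(fit(ms,(.535,.15,a)),fit({"side":ms["side"]},(.535,.15,a)))
E
```

```text
side [228.5 182.1] [266.7 201.4] 396 230 265 182 195
......................................................
......................................................
......................................................
......................................................
........................................#####.........
..................###########################.........
..........####################################........
..........####################################........
..........####################################........
..........####################################........
...........#####################......................
......................................................
......................................................
......................................................
......................................................
......................................................
......................................................
......................................................
scene [217.4 246.1] [266.3 279.9] 284 216 251 258 282
...
[... 1282 characters left out ...]
##########........................
............................###############......................
...............................###########.......................
.................................####............................
.................................................................
.................................................................
(array([ 0.5409,  0.166 , -0.2882]), np.float64(0.602)) (array([ 0.5409,  0.1658, -0.1835]), np.float64(0.874))
(array([ 0.5405,  0.1652, -0.2476]), np.float64(0.601)) (array([ 0.5408,  0.1653, -0.1913]), np.float64(0.867))
(array([ 0.5405,  0.1653, -0.2465]), np.float64(0.602)) (array([ 0.5407,  0.165 , -0.2787]), np.float64(0.877))
```

Request:
apply_moves --steps '[{"translation":[0,-0.04,0],"rotation":[0,0,0]},{"translation":[0,-0.068,-0.02],"rotation":[0,0,0]},{"translation":[0,-0.068,-0.07],"rotation":[0,0,0]},{"translation":[0,-0.068,-0.13],"rotation":[0,0,0]},{"translation":[0,-0.068,-0.19],"rotation":[0,0,0]},{"translation":[0,-0.068,-0.23],"rotation":[0,0,0]},{"translation":[0,-0.068,-0.25],"rotation":[0,0,0]},{"translation":[0,-0.068,-0.25],"rotation":[0,0,0]},{"translation":[0,-0.068,-0.25],"rotation":[0,0,0]},{"translation":[0,-0.068,-0.25],"rotation":[0,0,0]}]'

```text
t: 21.88
eef_pos: [0.4059, 0.2129, 0.0359]
ee_rot: [3.141, 0.001, 3.141]
force: [0.0, 0.5, -1.3]
width: 0.0237
gripper_force: 45.0
```

Request:
apply_moves --steps '[{"translation":[0,-0.02,0],"rotation":[0,0,0]},{"translation":[0,-0.05,0],"rotation":[0,0,0]},{"translation":[0,-0.09,0],"rotation":[0,0,0]},{"translation":[0,-0.13,0],"rotation":[0,0,0]},{"translation":[0,-0.17,0],"rotation":[0,0,0]},{"translation":[0,-0.21,0],"rotation":[0,0,0]},{"translation":[0,-0.25,0],"rotation":[0,0,0]},{"translation":[0,-0.29,0],"rotation":[0,0,0]},{"translation":[0,-0.33,0],"rotation":[0,0,0]},{"translation":[0,-0.36,0],"rotation":[0,0,0]}]'

```text
t: 22.72
eef_pos: [0.4054, 0.1216, 0.0353]
ee_rot: [-3.141, -0.0, 3.141]
force: [0.2, -0.1, -0.9]
width: 0.0235
gripper_force: 45.0
```

Request:
apply_moves --steps '[{"translation":[0,0,0],"rotation":[0,0,0]},{"translation":[0,0.02,0],"rotation":[0,0,0]},{"translation":[0,0.06,0],"rotation":[0,0,0]},{"translation":[0,0.11,0],"rotation":[0,0,0]},{"translation":[0,0.16,0],"rotation":[0,0,0]},{"translation":[0,0.2,0],"rotation":[0,0,0]},{"translation":[0,0.23,0],"rotation":[0,0,0]},{"translation":[0,0.236,0],"rotation":[0,0,0]},{"translation":[0,0.236,0],"rotation":[0,0,0]},{"translation":[0,0.236,0],"rotation":[0,0,0]}]'

```text
t: 23.55
eef_pos: [0.4052, 0.1818, 0.0351]
ee_rot: [-3.141, -0.0, 3.142]
force: [0.1, -1.0, -0.3]
width: 0.0237
gripper_force: 45.0
```

```bash
python3 - <<'E'
from h import *
s=get_state(); print(s["t"],np.round(s["eef_pos"],4),s["width"],s["gripper_force"],np.round(s["force"],1))
n="side";c=camera_model(n);h=hull(c,(.535,.105,0),k=1)[:,0];x0,y0=h.min(0)-14;x1,y1=h.max(0)+10
m=blockmask(n,[int(v) for v in(x0,y0,x1,y1)])
for q in m[int(y0):int(y1):2,int(x0):int(x1)]: print("".join(".#"[t] for t in q))
for a in(-.2,0,.2):print(fit({n:m},(.535,.105,a)))
f=grab_frame("side");x,y,z=s["eef_pos"];b=z-.013
for nn,p in dict(neck=[x+.042,y,b+.009],end=[x+.188,y,b+.009],tip=[x+.188,y+.038,b+.018]).items(): print(nn,proj(c,p))
g=cv2.cvtColor(f,cv2.COLOR_BGR2GRAY)
cc=[int(round(v)) for v in proj(c,[x+.188,y+.015,b+.01])];print(cc);print(g[cc[1]-14:cc[1]+10,cc[0]-14:cc[0]+12])
E
```

```text
23.55 [0.4052 0.1818 0.0351] 0.02373342956938758 44.98388886451721 [ 0.1 -1.  -0.3]
...............................................................
...............................................................
...............................................................
...............................................................
..........................................#####................
.................##############################................
.............###################################...............
............####################################...............
............####################################...............
............####################################...............
.............####################..............................
...............................................................
...............................................................
...............................................................
...............................................................
........................................................
[... 2545 characters left out ...]
88 185 178
  178  95  94  98 100  97  95  97]
 [133 131 125 126 129 124  66 131  66  66 128 121 111 136 123 132 183 180
  173 110  99  96  97  95  97  92]
 [ 65  63  70 127 127 133 133 135 131 133 169 170 156 172 162 167 174 170
  171 126  92 100  92 105  96  98]
 [134 127 137 172 167 177 169 171 169 172 169 166 162 163 165 165 171 178
  175 148  94  99 101  95  97  98]
 [168 167 168 170 166 172 164 167 171 158 154 153 145 146 142 137 141 144
  142 131  94  96  96  94  99 101]
 [145 149 149 143 140 140 136 134 129 120 121 119 110 110 108  96  97  94
   80  87  93  99 101  95  98  96]
 [110 106 105  97  95  93  87  88  89  90  88  95  88  96  92  94  92  94
   94  95  99 100  98  96  96  98]]
```

```bash
python3 - <<'E'
from h import *
f=grab_frame("side");H=cv2.cvtColor(f,cv2.COLOR_BGR2HSV)
print("side col248");print([ (r,H[r,248].tolist()) for r in range(176,208,2)])
f=grab_frame("scene");G=cv2.cvtColor(f,cv2.COLOR_BGR2HSV)
print("scene col236");print([ (r,G[r,236].tolist()) for r in range(240,288,2)])
E
```

```text
side col248
[(176, [120, 12, 177]), (178, [120, 14, 113]), (180, [123, 13, 199]), (182, [6, 19, 190]), (184, [15, 127, 159]), (186, [14, 117, 166]), (188, [15, 111, 181]), (190, [15, 113, 111]), (192, [15, 111, 113]), (194, [15, 87, 109]), (196, [113, 11, 89]), (198, [128, 10, 202]), (200, [111, 11, 160]), (202, [127, 12, 192]), (204, [108, 15, 198]), (206, [113, 10, 195])]
scene col236
[(240, [108, 10, 128]), (242, [108, 10, 128]), (244, [105, 8, 127]), (246, [113, 8, 129]), (248, [105, 8, 128]), (250, [108, 7, 182]), (252, [113, 5, 193]), (254, [0, 4, 114]), (256, [108, 13, 95]), (258, [110, 16, 94]), (260, [105, 12, 88]), (262, [30, 2, 108]), (264, [26, 11, 190]), (266, [30, 11, 178]), (268, [26, 11, 186]), (270, [30, 11, 202]), (272, [25, 14, 203]), (274, [17, 64, 191]), (276, [16, 89, 180]), (278, [13, 42, 178]), (280, [113, 5, 199]), (282, [110, 8, 200]), (284, [110, 8, 200]), (286, [110, 8, 200])]
```

```bash
python3 - <<'E'
from h import *
for n,(x0,y0,x1,y1) in dict(scene=(205,240,290,300),side=(215,165,290,212)).items():
    f=grab_frame(n);H=cv2.cvtColor(f,cv2.COLOR_BGR2HSV).astype(int);c=camera_model(n)
    print(n)
    for v in range(y0,y1,2):
        print(v,"".join("#" if (H[v,u,1]>45 and 5<H[v,u,0]<28) else "0123456789"[min(9,H[v,u,2]//26)] for u in range(x0,x1)))
    s=get_state();x,y,z=s["eef_pos"];b=z-.013
    print("rod",proj(c,[x+.042,y,b+.005]),proj(c,[x+.188,y,b+.005]),"tip",proj(c,[x+.188,y+.038,b+.009]))
    for Y in(.1,.14,.165): print(Y,hull(c,(.54,Y,0),k=1)[:,0].round(0).astype(int).tolist())
E
```

```text
scene
240 666667777665####555544444444444444444444444444557777777777777753222222222236778755555
242 66777665545##555444454444444444444444444445566677777777777667652222222222236777655555
244 766555445578775544444445544444444444445557777777776677654333333333##33222236777655555
246 5544444455667887655444444444444444555777777777777776543322223333334##6653246777655554
248 4444555444455678887655###544444455677777777777776443322222233333333333333346777554322
250 4445555555445555678887######5557777777777777764333222223######4333333333333345433222#
252 55555454455#######6678877#####7765443445555433322222########333345543333333322222####
254 4455555444##########56788877##4333333333333333332333#####333333333334333322222#####22
256 55555455545############56787433333443333333333333333223333333333333333222222###332222
258 55555555555###############55333333444333333333333333333333333333333222223#####4554333
260 55555555545################5333333343333333333333333333333333333222223#####3223333334
262 5555555455566##############7755433333333333333333333333333333333223#####3233333333234
264 5555555567
[... 3404 characters left out ...]
3334333##4985
203 ##11########38998776666777777777777777777777777777777777777663333333343##79
205 #2##3##3####136988977777777777777777777777777777777777777777643333333344##4
207 #2###########22688997777777777777777777777777777777657566666776333333333333
209 11########3###1259899777777777777777777777756656666777777777777763333333333
211 ################26999877777777777756666575677777777777777777777775333334333
rod [220.0, 192.1] [261.2, 183.5] tip [257.7, 177.5]
0.1 [[273, 201], [238, 209], [235, 203], [234, 196], [269, 189], [273, 195]]
0.14 [[269, 195], [235, 203], [231, 197], [231, 190], [265, 183], [269, 189]]
0.165 [[267, 192], [233, 199], [229, 193], [229, 187], [262, 180], [266, 185]]
```

Request:
apply_moves --steps '[{"translation":[0,0,0.05],"rotation":[0,0,0]},{"translation":[0,0,0.14],"rotation":[0,0,0]},{"translation":[0,-0.02,0.26],"rotation":[0,0,0]},{"translation":[0,-0.08,0.38],"rotation":[0,0,0]},{"translation":[0,-0.18,0.48],"rotation":[0,0,0]},{"translation":[0,-0.3,0.54],"rotation":[0,0,0]},{"translation":[0,-0.43,0.54],"rotation":[0,0,0]},{"translation":[0.06,-0.56,0.54],"rotation":[0,0,0]},{"translation":[0.13,-0.68,0.54],"rotation":[0,0,0]},{"translation":[0.21,-0.8,0.54],"rotation":[0,0,0]}]'

```text
t: 24.68
eef_pos: [0.458, -0.0199, 0.171]
ee_rot: [3.141, 0.002, 3.141]
force: [0.8, 1.6, -1.5]
width: 0.0237
gripper_force: 45.0
```

Request:
apply_moves --steps '[{"translation":[0.08,-0.1,0],"rotation":[0,0,0.02]},{"translation":[0.17,-0.21,0],"rotation":[0,0,0.05]},{"translation":[0.26,-0.32,0],"rotation":[0,0,0.08]},{"translation":[0.36,-0.44,0],"rotation":[0,0,0.11]},{"translation":[0.45,-0.56,0],"rotation":[0,0,0.133]},{"translation":[0.53,-0.67,0],"rotation":[0,0,0.133]},{"translation":[0.59,-0.77,0],"rotation":[0,0,0.133]},{"translation":[0.62,-0.82,0],"rotation":[0,0,0.133]},{"translation":[0.63,-0.844,0],"rotation":[0,0,0.133]},{"translation":[0.63,-0.844,0],"rotation":[0,0,0.133]}]'

```text
t: 25.52
eef_pos: [0.6152, -0.2305, 0.1693]
ee_rot: [3.141, -0.001, -3.075]
force: [0.6, 0.3, -1.3]
width: 0.0233
gripper_force: 45.0
```

```bash
python3 - <<'E'
from h import *
s=get_state(); print(s["t"],np.round(s["eef_pos"],4),np.round(s["ee_rot"],3),s["width"])
ms={}
for n in("side","scene"):
    c=camera_model(n);h=hull(c,(.535,.15,0),k=1)[:,0];x0,y0=h.min(0)-12;x1,y1=h.max(0)+12
    ms[n]=blockmask(n,[int(v) for v in(x0,y0,x1,y1)],lo=(5,45,50),hi=(28,255,255));m=ms[n];print(n,m.sum(),int(x0))
    for v in range(int(y0),int(y1),2): print(v,"".join(".#"[t] for t in m[v,int(x0):int(x1)]))
    print(n,fit({n:m},(.535,.15,-.1)))
print(fit(ms,(.535,.15,-.1)),fit(ms,(.535,.15,.1)))
E
```

```text
25.5167 [ 0.6152 -0.2305  0.1693] [ 3.141e+00 -1.000e-03 -3.075e+00] 0.02325902902505113
side 434 216
170 ..............................................................
172 ..............................................................
174 ..............................................................
176 ..............................................................
178 ..............................................................
180 ..............................................................
182 .........................................########.............
184 ..............####################################............
186 ..............####################################............
188 ..............####################################............
190 ..............####################################............
192 ..............####################################............
194 ..............##########################......................
196 ..............................................................
198 ........................................................
[... 2286 characters left out ...]
.................###################......................
280 ..................................############...........................
282 .....................................#####...............................
284 .........................................................................
286 .........................................................................
288 .........................................................................
290 .........................................................................
scene (array([ 0.5376,  0.167 , -0.2677]), np.float64(0.919))
(array([ 0.5402,  0.1659, -0.2518]), np.float64(0.919)) (array([ 0.5408,  0.1658, -0.2383]), np.float64(0.923))
```

```bash
python3 - <<'E'
from h import *
import h
raw=cv2.imread("pics/side5raw.png")
H=cv2.cvtColor(raw,cv2.COLOR_BGR2HSV).astype(int)
c=camera_model("side")
print([H[r,295].tolist() for r in range(172,192,3)])
x0,y0,x1,y1=258,155,312,200
for v in range(y0,y1,2): print(v,"".join("#" if (H[v,u,1]>35 and 5<H[v,u,0]<28) else "." for u in range(x0,x1)))
m=((H[...,1]>35)&(H[...,0]>5)&(H[...,0]<28)).astype(np.uint8)
g=proj(c,[.612,.2,.07]);print(g)
for p in((.68,.145,0),(.69,.258,0)):
    hh=hull(c,p,k=1)[:,0];z=m*0;a=(hh.min(0)-7).astype(int);b=(hh.max(0)+7).astype(int);z[a[1]:b[1],a[0]:b[0]]=m[a[1]:b[1],a[0]:b[0]]
    z=cv2.morphologyEx(z,cv2.MORPH_OPEN,np.ones((3,3)));n,l,st,_=cv2.connectedComponentsWithStats(z);z=(l==1+np.argmax(st[1:,4])).astype(np.uint8)
    print(fit({"side":z},p), z.sum())
E
```

```text
[[104, 22, 148], [10, 11, 142], [16, 41, 144], [17, 50, 144], [16, 47, 152], [17, 35, 145], [100, 20, 154]]
155 ......................................................
157 ......................................................
159 ......................................................
161 ..................................#...................
163 ........................#######.#####.................
165 #...............####......#############...............
167 .##...###############......############...............
169 ..##...#############.......############...............
171 ....##..##.................######.....................
173 ..................#######.............................
175 ........#...#####........................###..........
177 ........##.......................#######...###........
179 ..........##............########################......
181 ...........##...################################......
183 .............##...##############################......
185 ............####...#########################..........
187 .............#####...###############..................
189 ..............#####...######..........................
191 ................#####.................................
193 .....................#................................
195 ......................##..............................
197 .......................##.............................
199 .........................##...........................
[264.0, 169.3]
(array([0.6844, 0.148 , 0.0984]), np.float64(0.645)) 280
(array([0.69 , 0.258, 0.   ]), np.float64(-0.0)) 154
```

Request:
apply_moves --steps '[{"translation":[0,0,-0.08],"rotation":[0,0,0]},{"translation":[0,0,-0.18],"rotation":[0,0,0]},{"translation":[0,0,-0.28],"rotation":[0,0,0]},{"translation":[0,0,-0.38],"rotation":[0,0,0]},{"translation":[0,0,-0.45],"rotation":[0,0,0]},{"translation":[0,0.004,-0.5],"rotation":[0,0,0]},{"translation":[0,0.004,-0.54],"rotation":[0,0,0]},{"translation":[0,0.004,-0.57],"rotation":[0,0,0]},{"translation":[0,0.004,-0.59],"rotation":[0,0,0]},{"translation":[0,0.004,-0.595],"rotation":[0,0,0]}]'

```text
t: 26.45
eef_pos: [0.6186, -0.2279, 0.0234]
ee_rot: [-3.14, 0.005, -3.071]
force: [2.9, 2.1, 7.6]
width: 0.0237
gripper_force: 45.0
```

Request:
apply_moves --steps '[{"translation":[0,0,-0.005],"rotation":[0,0,0]},{"translation":[0,0,-0.005],"rotation":[0,0,0]},{"translation":[0,0,-0.005],"rotation":[0,0,0]},{"translation":[0,0,-0.005],"rotation":[0,0,0]},{"translation":[0,0,-0.005],"rotation":[0,0,0]},{"translation":[0,0,-0.005],"rotation":[0,0,0]},{"translation":[0,0,-0.005],"rotation":[0,0,0]},{"translation":[0,0,-0.005],"rotation":[0,0,0]},{"translation":[0,0,-0.005],"rotation":[0,0,0]},{"translation":[0,0,-0.005],"rotation":[0,0,0]}]'

```text
t: 27.28
eef_pos: [0.6186, -0.228, 0.0229]
ee_rot: [-3.14, 0.006, -3.071]
force: [3.3, 1.1, 5.9]
width: 0.0237
gripper_force: 45.0
```

Request:
apply_moves --steps '[{"translation":[0,0,0],"rotation":[0,0,0]},{"translation":[0,0,0],"rotation":[0,0,0]},{"translation":[0,0,0],"rotation":[0,0,0]},{"translation":[0,0,0],"rotation":[0,0,0]},{"translation":[0,0,0],"rotation":[0,0,0]},{"translation":[0,0,0],"rotation":[0,0,0]},{"translation":[0,0,0],"rotation":[0,0,0]},{"translation":[0,0,0],"rotation":[0,0,0]},{"translation":[0,0,0],"rotation":[0,0,0]},{"translation":[0,0,0],"rotation":[0,0,0]}]' --jaw 0.2

```text
t: 28.12
eef_pos: [0.6155, -0.2281, 0.0203]
ee_rot: [-3.142, -0.0, -3.072]
force: [-0.1, 0.1, 0.3]
width: 0.0355
gripper_force: 0.0
```

```bash
python3 - <<'E'
from h import *
s=get_state(); print(s["t"],np.round(s["eef_pos"],4),np.round(s["ee_rot"],3),s["width"],np.round(s["force"],1))
c=camera_model("side")
f=grab_frame("side");H=cv2.cvtColor(f,cv2.COLOR_BGR2HSV).astype(int)
for n,p in dict(neck=[.653,-.226,.011],toe=[.803,-.215,.015],tip=[.80,-.177,.024],wallL=[.8,-.16,.018],wallR=[.8,-.26,.018]).items(): print(n,proj(c,p))
for v in range(222,262,1): print(v,"".join("#" if (H[v,u,1]>60) else "0123456789"[min(9,H[v,u,2]//26)] for u in range(330,400)))
E
```

```text
28.1167 [ 0.6155 -0.2281  0.0203] [-3.142 -0.    -3.072] 0.035516582774542914 [-0.1  0.1  0.3]
neck [328.3, 252.6]
toe [373.3, 236.8]
tip [366.1, 227.5]
wallL [363.0, 226.0]
wallR [380.7, 245.2]
222 555553333333333333332332222##2112#11211#13######3#3#3#1#211#3544######
223 5555533333333333333222####1111112###121###########333##112#155455#####
224 555553333333332222######1#1#221111############33####33#21##255555554##
225 555553333322222####1###12222#111##############33####333#31126555555555
226 5555542222####21##2#1#2#2#22########################3##33#126555555555
227 555555######2###1222#212##############48#########3#########35555555555
228 555555#1#212#####2##2#################49732##########3#####45555555555
229 555443#1#12###11112################323358832###############45555555555
230 44421111#21##1##################3233333358842##############45555555555
231 201111111#1#################333333333343348844############345555555555
232 11111111111##3###########3233333333323343348864#######3####45555555555
233 #1111111111#3332######32333333333333333333348865###########45555555555
234 1
[... 1394 characters left out ...]
##1#1##############3#####
253 5544455466556665555656######################111#######################
254 4433266665555666656######################113##################3###3###
255 3225455556655556######################111###################3#########
256 3556555666666######################111#############5#######3#33#3#####
257 3566555666######################11133###########5554#####3333#3##33###
258 2465556######################################5556665555###3#3######3##
259 5666######################111################5666666666########3#####3
260 6######################11#####################4666666664###3##########
261 ####################12###3#####################566666454##############
```

Request:
apply_moves --steps '[{"translation":[0.024,0.002,-0.003],"rotation":[0,0,0]},{"translation":[0.024,0.002,-0.003],"rotation":[0,0,0]},{"translation":[0.024,0.002,-0.003],"rotation":[0,0,0]},{"translation":[0.024,0.002,-0.003],"rotation":[0,0,0]},{"translation":[0.024,0.002,-0.003],"rotation":[0,0,0]},{"translation":[0.024,0.002,-0.003],"rotation":[0,0,0]},{"translation":[0.024,0.002,-0.003],"rotation":[0,0,0]},{"translation":[0.024,0.002,-0.003],"rotation":[0,0,0]},{"translation":[0.024,0.002,-0.003],"rotation":[0,0,0]},{"translation":[0.024,0.002,-0.003],"rotation":[0,0,0]}]' --jaw 0.2

```text
t: 29.0
eef_pos: [0.6215, -0.2276, 0.0196]
ee_rot: [-3.142, -0.0, -3.072]
force: [0.3, -0.8, 0.4]
width: 0.0351
gripper_force: 0.0
```

Request:
apply_moves --steps '[{"translation":[0,0,0],"rotation":[0,0,0]},{"translation":[0,0,0],"rotation":[0,0,0]},{"translation":[0,0,0],"rotation":[0,0,0]},{"translation":[0,0,0],"rotation":[0,0,0]},{"translation":[0,0,0],"rotation":[0,0,0]},{"translation":[0,0,0],"rotation":[0,0,0]},{"translation":[0,0,0],"rotation":[0,0,0]},{"translation":[0,0,0],"rotation":[0,0,0]},{"translation":[0,0,0],"rotation":[0,0,0]},{"translation":[0,0,0],"rotation":[0,0,0]}]' --jaw 1 --newtons 58

```text
t: 29.83
eef_pos: [0.6216, -0.2276, 0.0196]
ee_rot: [3.142, 0.0, -3.072]
force: [-0.1, -0.5, 1.0]
width: 0.0233
gripper_force: 58.0
```

Request:
apply_moves --steps '[{"translation":[0,0,0.03],"rotation":[0,0,0]},{"translation":[0,0,0.08],"rotation":[0,0,0]},{"translation":[0,0,0.16],"rotation":[0,0,0]},{"translation":[0,0,0.26],"rotation":[0,0,0]},{"translation":[0,0,0.36],"rotation":[0,0,0]},{"translation":[0,0,0.46],"rotation":[0,0,0]},{"translation":[0,0,0.54],"rotation":[0,0,0]},{"translation":[0,0,0.59],"rotation":[0,0,0]},{"translation":[0,0,0.6],"rotation":[0,0,0]},{"translation":[0,0,0.6],"rotation":[0,0,0]}]'

```text
t: 30.67
eef_pos: [0.622, -0.2276, 0.1714]
ee_rot: [-3.141, 0.003, -3.072]
force: [0.3, 0.6, -1.1]
width: 0.0234
gripper_force: 58.0
```

Request:
apply_moves --steps '[{"translation":[-0.06,0.06,0],"rotation":[0,0,-0.01]},{"translation":[-0.14,0.16,0],"rotation":[0,0,-0.03]},{"translation":[-0.23,0.28,0],"rotation":[0,0,-0.05]},{"translation":[-0.32,0.4,0],"rotation":[0,0,-0.07]},{"translation":[-0.41,0.52,0],"rotation":[0,0,-0.09]},{"translation":[-0.5,0.64,0],"rotation":[0,0,-0.11]},{"translation":[-0.6,0.76,0],"rotation":[0,0,-0.133]},{"translation":[-0.69,0.86,0],"rotation":[0,0,-0.133]},{"translation":[-0.78,0.94,0],"rotation":[0,0,-0.133]},{"translation":[-0.86,1.0,0],"rotation":[0,0,-0.133]}]'

```text
t: 31.5
eef_pos: [0.4044, 0.0232, 0.1686]
ee_rot: [-3.141, -0.002, -3.142]
force: [-0.6, 0.4, -1.0]
width: 0.0231
gripper_force: 58.0
```

Request:
apply_moves --steps '[{"translation":[-0.008,0.1,0],"rotation":[0,0,0]},{"translation":[-0.008,0.22,0],"rotation":[0,0,0]},{"translation":[-0.008,0.36,0],"rotation":[0,0,0]},{"translation":[-0.008,0.5,0],"rotation":[0,0,-0.005]},{"translation":[-0.008,0.62,0],"rotation":[0,0,-0.005]},{"translation":[-0.008,0.72,0],"rotation":[0,0,-0.005]},{"translation":[-0.008,0.77,0],"rotation":[0,0,-0.005]},{"translation":[-0.008,0.77,-0.06],"rotation":[0,0,-0.005]},{"translation":[-0.008,0.77,-0.16],"rotation":[0,0,-0.005]},{"translation":[-0.008,0.77,-0.28],"rotation":[0,0,-0.005]}]'

```text
t: 32.33
eef_pos: [0.4048, 0.2154, 0.0994]
ee_rot: [3.14, 0.001, 3.139]
force: [0.4, 1.4, -1.2]
width: 0.0231
gripper_force: 58.0
```

Request:
apply_moves --steps '[{"translation":[0,0,-0.04],"rotation":[0,0,0]},{"translation":[0,0,-0.1],"rotation":[0,0,0]},{"translation":[0,0,-0.16],"rotation":[0,0,0]},{"translation":[0,0,-0.21],"rotation":[0,0,0]},{"translation":[0,0,-0.24],"rotation":[0,0,0]},{"translation":[0,0,-0.255],"rotation":[0,0,0]},{"translation":[0,0,-0.255],"rotation":[0,0,0]},{"translation":[0,0,-0.255],"rotation":[0,0,0]},{"translation":[0,0,-0.255],"rotation":[0,0,0]},{"translation":[0,0,-0.255],"rotation":[0,0,0]}]'

```text
t: 33.17
eef_pos: [0.4049, 0.2152, 0.0365]
ee_rot: [3.141, 0.001, 3.139]
force: [-0.0, -0.5, -0.9]
width: 0.0233
gripper_force: 58.0
```

Request:
apply_moves --steps '[{"translation":[0,-0.02,0],"rotation":[0,0,0]},{"translation":[0,-0.05,0],"rotation":[0,0,0]},{"translation":[0,-0.09,0],"rotation":[0,0,0]},{"translation":[0,-0.13,0],"rotation":[0,0,0]},{"translation":[0,-0.17,0],"rotation":[0,0,0]},{"translation":[0,-0.21,0],"rotation":[0,0,0]},{"translation":[0,-0.25,0],"rotation":[0,0,0]},{"translation":[0,-0.29,0],"rotation":[0,0,0]},{"translation":[0,-0.34,0],"rotation":[0,0,0]},{"translation":[0,-0.38,0],"rotation":[0,0,0]}]'

```text
t: 34.0
eef_pos: [0.4044, 0.1185, 0.0358]
ee_rot: [-3.141, -0.0, 3.138]
force: [0.3, 0.9, -1.0]
width: 0.0233
gripper_force: 58.0
```

Request:
apply_moves --steps '[{"translation":[0,0,0],"rotation":[0,0,0]},{"translation":[0,0.02,0],"rotation":[0,0,0]},{"translation":[0,0.06,0],"rotation":[0,0,0]},{"translation":[0,0.11,0],"rotation":[0,0,0]},{"translation":[0,0.16,0],"rotation":[0,0,0]},{"translation":[0,0.21,0],"rotation":[0,0,0]},{"translation":[0,0.25,0],"rotation":[0,0,0]},{"translation":[0,0.272,0],"rotation":[0,0,0]},{"translation":[0,0.272,0],"rotation":[0,0,0]},{"translation":[0,0.272,0],"rotation":[0,0,0]}]'

```text
t: 34.83
eef_pos: [0.4042, 0.1881, 0.0356]
ee_rot: [-3.141, -0.0, 3.14]
force: [0.6, -0.1, -0.9]
width: 0.0232
gripper_force: 58.0
```

```bash
cat >> h.py <<'E'
def locate(p0,zb=.014,pad=12,names=("side","scene"),lo=(5,45,50),show=False):
    ms={}
    for n in names:
        c=camera_model(n);h=hull(c,p0,zb,1)[:,0];x0,y0=h.min(0)-pad;x1,y1=h.max(0)+pad
        ms[n]=blockmask(n,[int(v) for v in(x0,y0,x1,y1)],lo=lo,hi=(28,255,255))
        if show:
            for v in range(int(y0),int(y1),2): print(v,"".join(".#"[t] for t in ms[n][v,int(x0):int(x1)]))
    return max((fit(ms,(p0[0],p0[1],a),zb) for a in(-.2,0,.2)),key=lambda r:r[1]),[fit({n:m},p0,zb) for n,m in ms.items()]
E
python3 - <<'E'
from h import *
s=get_state(); print(s["t"],np.round(s["eef_pos"],4),s["width"],np.round(s["force"],1))
print(locate((.54,.095,0),pad=16))
c=camera_model("side");f=grab_frame("side");H=cv2.cvtColor(f,cv2.COLOR_BGR2HSV).astype(int);x,y,z=s["eef_pos"];b=z-.013
print(proj(c,[x+.042,y,b+.005]),proj(c,[x+.188,y,b+.005]),"tip",proj(c,[x+.188,y+.038,b+.018]))
for v in range(166,204): print(v,"".join("#" if (H[v,u,1]>45 and 5<H[v,u,0]<28) else "0123456789"[min(9,H[v,u,2]//26)] for u in range(215,285)))
E
```

```text
34.8333 [0.4042 0.1881 0.0356] 0.0232338405712272 [ 0.6 -0.1 -0.9]
((array([ 0.545 ,  0.0915, -0.0113]), np.float64(0.691)), [(array([0.5447, 0.0909, 0.028 ]), np.float64(0.931)), (array([ 0.5765,  0.0893, -0.3335]), np.float64(0.49))])
[219.1, 191.1] [260.2, 182.7] tip [256.6, 174.4]
166 5555555555555555555555555554#######45553333##7855555555####5#5#55##5#5
167 5555555555555555555555555555#2#####444433333##78555#555#5##5#5#5#5#5##
168 4455555555555555555555555555######2####333333#488###55#55#5#55#55#####
169 2245555555555555555555534444###########333333##597###5555##########5##
170 12144455555555555544444################3333333##796###5#5#########5###
171 1112215555555344442#################44633333333##785###55########555##
172 1024224534444#################444656668333333333##87######5#5##5##5###
173 11243224##################4456666877778333333333##597#####5########555
174 1122221#3############4455666777777777773335334334##796#########5555555
175 2121111#3#######4455666777777777777777763474333344##785###555555555555
176 1111112####4456666777777777777777777766843674344343##8755555
[... 1335 characters left out ...]
##############334443#6975
195 #######13566997777777777777777##############################43333##796
196 ###3####26989977777777777###################################33334###88
197 ########14799977777777######################################4333344#49
198 #3#######258997777777#######################################4434433##6
199 ######2##1379878777775######################################33333334##
200 #####111##259879777775######################################34334333##
201 ##11###1###37889877786######################################3333333433
202 2#12#######25899977665####################################333333343333
203 ##113#3####13898877666###############################4#333433333333333
```

Request:
apply_moves --steps '[{"translation":[0.03,-0.01,-0.01],"rotation":[0,0,0]},{"translation":[0.09,-0.01,-0.01],"rotation":[0,0,0]},{"translation":[0.17,-0.01,-0.01],"rotation":[0,0,0]},{"translation":[0.26,-0.01,-0.01],"rotation":[0,0,0]},{"translation":[0.36,-0.01,-0.01],"rotation":[0,0,0]},{"translation":[0.46,-0.01,-0.01],"rotation":[0,0,0]},{"translation":[0.56,-0.01,-0.01],"rotation":[0,0,0]},{"translation":[0.64,-0.01,-0.01],"rotation":[0,0,0]},{"translation":[0.68,-0.01,-0.01],"rotation":[0,0,0]},{"translation":[0.69,-0.01,-0.01],"rotation":[0,0,0]}]'

```text
t: 35.82
eef_pos: [0.5788, 0.1845, 0.0326]
ee_rot: [-3.141, -0.0, 3.137]
force: [0.4, 0.3, -1.5]
width: 0.0231
gripper_force: 58.0
```

Request:
apply_moves --steps '[{"translation":[0,0.01,0],"rotation":[0,0,0]},{"translation":[0,0.03,0],"rotation":[0,0,0]},{"translation":[0,0.06,0],"rotation":[0,0,0]},{"translation":[0,0.09,0],"rotation":[0,0,0]},{"translation":[0,0.12,0],"rotation":[0,0,0]},{"translation":[0,0.15,0],"rotation":[0,0,0]},{"translation":[0,0.18,0],"rotation":[0,0,0]},{"translation":[0,0.2,0],"rotation":[0,0,0]},{"translation":[0,0.208,0],"rotation":[0,0,0]},{"translation":[0,0.208,0],"rotation":[0,0,0]}]'

```text
t: 36.65
eef_pos: [0.5769, 0.238, 0.0332]
ee_rot: [-3.142, -0.0, 3.139]
force: [0.4, -0.1, -1.8]
width: 0.0236
gripper_force: 58.0
```

Request:
apply_moves --steps '[{"translation":[-0.01,0,0],"rotation":[0,0,0]},{"translation":[-0.04,0,0],"rotation":[0,0,0]},{"translation":[-0.07,0,0],"rotation":[0,0,0]},{"translation":[-0.11,0,0],"rotation":[0,0,0]},{"translation":[-0.15,0,0],"rotation":[0,0,0]},{"translation":[-0.19,0,0],"rotation":[0,0,0]},{"translation":[-0.23,0,0],"rotation":[0,0,0]},{"translation":[-0.27,0,0],"rotation":[0,0,0]},{"translation":[-0.31,0,0],"rotation":[0,0,0]},{"translation":[-0.35,0,0],"rotation":[0,0,0]}]'

```text
t: 37.48
eef_pos: [0.4885, 0.2374, 0.0334]
ee_rot: [3.141, 0.0, 3.139]
force: [0.5, -0.2, -1.2]
width: 0.0228
gripper_force: 58.0
```

Request:
apply_moves --steps '[{"translation":[-0.04,0,0],"rotation":[0,0,0]},{"translation":[-0.08,0,0],"rotation":[0,0,0]},{"translation":[-0.12,0,0],"rotation":[0,0,0]},{"translation":[-0.16,0,0],"rotation":[0,0,0]},{"translation":[-0.2,0,0],"rotation":[0,0,0]},{"translation":[-0.24,0,0],"rotation":[0,0,0]},{"translation":[-0.28,0,0],"rotation":[0,0,0]},{"translation":[-0.31,0,0],"rotation":[0,0,0]},{"translation":[-0.325,0,0],"rotation":[0,0,0]},{"translation":[-0.325,0,0],"rotation":[0,0,0]}]'

```text
t: 38.32
eef_pos: [0.4075, 0.2374, 0.0334]
ee_rot: [3.142, -0.0, 3.139]
force: [-0.5, -0.6, -0.9]
width: 0.023
gripper_force: 58.0
```

```bash
python3 - <<'E'
from h import *
s=get_state(); print(s["t"],np.round(s["eef_pos"],4),s["width"],np.round(s["force"],1))
print(locate((.535,.26,0),pad=10,show=True))
E
```

```text
38.3167 [0.4075 0.2374 0.0334] 0.023038230162436554 [-0.5 -0.6 -0.9]
157 ...................................###..................
159 .................................#####..................
161 .................................######.................
163 ..................................######................
165 ..................................######................
167 ..................................######................
169 ................................###########.............
171 ......................######################............
173 ...........##################################...........
175 ..........###################################...........
177 ..........##########################....................
179 ..........################..............................
181 ################........................................
183 #########...............................................
185 #########...............................................
187 ########................................................
189 .#######...........................................
[... 1937 characters left out ...]
.................................#############................
303 ................................................#####....................
305 .........................................................................
307 .........................................................................
309 .........................................................................
311 .........................................................................
313 .........................................................................
((array([ 0.5321,  0.2679, -0.1643]), np.float64(0.613)), [(array([0.5351, 0.2815, 0.1134]), np.float64(0.562)), (array([ 0.5312,  0.2671, -0.1421]), np.float64(0.72))])
```

Request:
apply_moves --steps '[{"translation":[0.012,0,0],"rotation":[0,0,0]},{"translation":[0.012,-0.04,0],"rotation":[0,0,0]},{"translation":[0.006,-0.12,0],"rotation":[0,0,0]},{"translation":[-0.01,-0.2,0],"rotation":[0,0,0]},{"translation":[-0.01,-0.21,0.04],"rotation":[0,0,0]},{"translation":[-0.01,-0.21,0.14],"rotation":[0,0,0]},{"translation":[-0.01,-0.21,0.28],"rotation":[0,0,0]},{"translation":[-0.01,-0.21,0.42],"rotation":[0,0,0]},{"translation":[-0.01,-0.21,0.52],"rotation":[0,0,0]},{"translation":[-0.01,-0.25,0.55],"rotation":[0,0,0]}]'

```text
t: 39.25
eef_pos: [0.4081, 0.1764, 0.1751]
ee_rot: [3.137, 0.005, 3.139]
force: [0.2, 0.5, -1.0]
width: 0.0236
gripper_force: 58.0
```

Request:
apply_moves --steps '[{"translation":[0,-0.08,0],"rotation":[0,0,0]},{"translation":[0.03,-0.2,0],"rotation":[0,0,0]},{"translation":[0.07,-0.32,0],"rotation":[0,0,0.01]},{"translation":[0.13,-0.44,0],"rotation":[0,0,0.02]},{"translation":[0.2,-0.56,0],"rotation":[0,0,0.03]},{"translation":[0.28,-0.67,0],"rotation":[0,0,0.05]},{"translation":[0.36,-0.78,0],"rotation":[0,0,0.07]},{"translation":[0.43,-0.87,0],"rotation":[0,0,0.09]},{"translation":[0.5,-0.95,0],"rotation":[0,0,0.11]},{"translation":[0.54,-1.0,0],"rotation":[0,0,0.13]}]'

```text
t: 40.08
eef_pos: [0.5414, -0.0782, 0.1695]
ee_rot: [-3.141, -0.002, -3.078]
force: [0.3, 0.3, -1.7]
width: 0.0231
gripper_force: 58.0
```

```bash
python3 - <<'E'
from h import *
s=get_state(); p=s["eef_pos"];print(s["t"],np.round(p,4),np.round(s["ee_rot"],3),s["width"])
print("to tray/250:",np.round((np.array([.6216,-.2276,.0205])-p)/.25,3))
print(locate((.545,.091,0)),locate((.532,.267,-.15),pad=8))
E
```

```text
40.0833 [ 0.5414 -0.0782  0.1695] [-3.141e+00 -2.000e-03 -3.078e+00] 0.023089473481198202
to tray/250: [ 0.321 -0.598 -0.596]
((array([ 0.5436,  0.0919, -0.0283]), np.float64(0.822)), [(array([0.5457, 0.0934, 0.0922]), np.float64(0.754)), (array([ 0.541 ,  0.0923, -0.0475]), np.float64(0.912))]) ((array([ 0.5303,  0.262 , -0.0035]), np.float64(0.816)), [(array([0.5322, 0.2643, 0.0206]), np.float64(0.72)), (array([ 0.5306,  0.2621, -0.0397]), np.float64(0.921))])
```

Request:
apply_moves --steps '[{"translation":[0.06,-0.1,0],"rotation":[0,0,0.01]},{"translation":[0.13,-0.22,0],"rotation":[0,0,0.01]},{"translation":[0.2,-0.34,0],"rotation":[0,0,0.01]},{"translation":[0.26,-0.46,0],"rotation":[0,0,0.01]},{"translation":[0.3,-0.55,0],"rotation":[0,0,0.01]},{"translation":[0.321,-0.598,-0.02],"rotation":[0,0,0.01]},{"translation":[0.321,-0.598,-0.08],"rotation":[0,0,0.01]},{"translation":[0.321,-0.598,-0.18],"rotation":[0,0,0.01]},{"translation":[0.321,-0.598,-0.28],"rotation":[0,0,0.01]},{"translation":[0.321,-0.598,-0.38],"rotation":[0,0,0.01]}]'

```text
t: 41.12
eef_pos: [0.6202, -0.2237, 0.0748]
ee_rot: [3.141, 0.0, -3.071]
force: [-0.3, -0.5, -1.8]
width: 0.0232
gripper_force: 58.0
```

Request:
apply_moves --steps '[{"translation":[0,0,-0.06],"rotation":[0,0,0]},{"translation":[0,0,-0.11],"rotation":[0,0,0]},{"translation":[0,0,-0.15],"rotation":[0,0,0]},{"translation":[0,0,-0.18],"rotation":[0,0,0]},{"translation":[0,0,-0.2],"rotation":[0,0,0]},{"translation":[0,0,-0.21],"rotation":[0,0,0]},{"translation":[0,0,-0.215],"rotation":[0,0,0]},{"translation":[0,0,-0.216],"rotation":[0,0,0]},{"translation":[0,0,-0.216],"rotation":[0,0,0]},{"translation":[0,0,-0.216],"rotation":[0,0,0]}]'

```text
t: 41.95
eef_pos: [0.6214, -0.2247, 0.0225]
ee_rot: [-3.141, 0.001, -3.071]
force: [0.0, 0.2, -1.7]
width: 0.0233
gripper_force: 58.0
```

Request:
apply_moves --steps '[{"translation":[0,0,-0.004],"rotation":[0,0,0]},{"translation":[0,0,-0.01],"rotation":[0,0,0]},{"translation":[0,0,-0.01],"rotation":[0,0,0]},{"translation":[0,0,-0.01],"rotation":[0,0,0]},{"translation":[0,0,-0.01],"rotation":[0,0,0]},{"translation":[0,0,-0.01],"rotation":[0,0,0]},{"translation":[0,0,-0.01],"rotation":[0,0,0]},{"translation":[0,0,-0.01],"rotation":[0,0,0]},{"translation":[0,0,-0.01],"rotation":[0,0,0]},{"translation":[0,0,-0.01],"rotation":[0,0,0]}]'

```text
t: 42.78
eef_pos: [0.6214, -0.2247, 0.0196]
ee_rot: [-3.141, 0.001, -3.071]
force: [0.0, -0.3, 2.3]
width: 0.0236
gripper_force: 58.0
```

Request:
apply_moves --steps '[{"translation":[0,0,0],"rotation":[0,0,0]},{"translation":[0,0,0],"rotation":[0,0,0]},{"translation":[0,0,0],"rotation":[0,0,0]},{"translation":[0,0,0.02],"rotation":[0,0,0]},{"translation":[0,0,0.08],"rotation":[0,0,0]},{"translation":[0,0,0.16],"rotation":[0,0,0]},{"translation":[0,0,0.26],"rotation":[0,0,0]},{"translation":[0,0,0.38],"rotation":[0,0,0]},{"translation":[0,0,0.5],"rotation":[0,0,0]},{"translation":[0,0,0.6],"rotation":[0,0,0]}]' --jaw 0.1

```text
t: 43.62
eef_pos: [0.6212, -0.2247, 0.1719]
ee_rot: [-3.141, 0.001, -3.071]
force: [0.8, 0.3, 0.4]
width: 0.0395
gripper_force: 0.0
```

Request:
apply_moves --steps '[{"translation":[-0.03,0.1,0],"rotation":[0,0,0]},{"translation":[-0.06,0.22,0],"rotation":[0,0,-0.05]},{"translation":[-0.1,0.34,0],"rotation":[0,0,-0.1]},{"translation":[-0.14,0.46,0],"rotation":[0,0,-0.15]},{"translation":[-0.18,0.58,0],"rotation":[0,0,-0.2]},{"translation":[-0.22,0.7,0],"rotation":[0,0,-0.2]},{"translation":[-0.26,0.81,0],"rotation":[0,0,-0.2]},{"translation":[-0.3,0.9,0],"rotation":[0,0,-0.2]},{"translation":[-0.32,0.97,0],"rotation":[0,0,-0.2]},{"translation":[-0.32,1.0,0],"rotation":[0,0,-0.2]}]' --jaw -0.5

```text
t: 44.45
eef_pos: [0.54, 0.0272, 0.17]
ee_rot: [3.141, 0.0, 3.109]
force: [-0.3, -0.4, 1.0]
width: 0.0658
gripper_force: 0.0
```

```bash
python3 - <<'E'
from h import *
s=get_state(); p=s["eef_pos"];print(s["t"],np.round(p,4),np.round(s["ee_rot"],3),s["width"])
r=locate((.541,.091,0));print(r,locate((.53,.263,0),pad=10))
c=camera_model("side");f=grab_frame("side");H=cv2.cvtColor(f,cv2.COLOR_BGR2HSV).astype(int)
print(proj(c,[.809,-.177,.024]),proj(c,[.809,-.215,.024]))
for v in range(222,262,1): print(v,"".join("#" if (H[v,u,1]>60) else "0123456789"[min(9,H[v,u,2]//26)] for u in range(320,400)))
E
```

```text
44.45 [0.54   0.0272 0.17  ] [3.141 0.    3.109] 0.06583194368254708
((array([ 0.5441,  0.0911, -0.0066]), np.float64(0.916)), [(array([0.5437, 0.0905, 0.0133]), np.float64(0.936)), (array([ 0.5415,  0.0923, -0.0403]), np.float64(0.912))]) ((array([ 0.5311,  0.2619, -0.0063]), np.float64(0.72)), [(array([0.5337, 0.264 , 0.0156]), np.float64(0.531)), (array([ 0.5306,  0.2614, -0.0157]), np.float64(0.923))])
[368.7, 226.8] [375.4, 233.9]
222 3333333333333333333333233333332322122###1#2#21#11#23#########3##1#1##13544######
223 333333333333333333333333333322##2###111#11#211#1#######3####333#2#121145444#####
224 3333333333333333333333322221######11##1#111############3#####33##211#254455544##
225 333333333333333333322222#########2###1#2#1##############3####33##331#25445555554
226 33333333333333332222###1#1#1##2##122212#############################125455555555
227 333333333332322111####1###11######1#########################3########35455555555
228 33333332322121#11##1111##1#21#22################32322###68###########35455555555
229 3332322211###1111212##1111111################323333322##588##
[... 2039 characters left out ...]
###################3
254 #########################3244######################113#####################3####
255 #######################3#4######################111###################3#33#####3
256 ######################4######################111#############5######333##33#3###
257 ##########################################1113############5454####33##333#3#####
258 ########################################1##############5456664444###333#3###3###
259 ####################################111################4566666666###3###########
260 #################################11##2##################46656666643#############
261 ##############################112#############3##########556666454##############
```

```bash
python3 - <<'E'
from h import *
c=camera_model("side")
for n,u,v,z in(("tip",376,228,.024),("root",384,236,.024),("neck",345.5,251,.012),("handle front top",344,249,.03),("farwall L in",377,224.5,.018),("far wall top right",392,246,.018),("farL",379,221,.018)):
    print(n,np.round(ray(c,u,v,z),3))
H=cv2.cvtColor(grab_frame("side"),cv2.COLOR_BGR2HSV).astype(int)
for v in range(246,272): print(v,"".join("#" if (H[v,u,1]>60 and H[v,u,2]>90) else ("d" if H[v,u,1]>60 else "0123456789"[min(9,H[v,u,2]//26)]) for u in range(275,350)))
E
```

```text
tip [ 0.826 -0.191  0.024]
root [ 0.827 -0.233  0.024]
neck [ 0.7   -0.239  0.012]
handle front top [ 0.689 -0.249  0.03 ]
farwall L in [ 0.843 -0.169  0.018]
far wall top right [ 0.827 -0.275  0.018]
farL [ 0.858 -0.156  0.018]
246 d11##ddd#d###d3dd##########ddd#ddd22444455555555555556555555555555555555555
247 1ddd#dd####3dd########dddd###dd24445655555555555556555555555554555555555555
248 2dd2d1d#dd##########d###dddd22446555555555555555555555555554###456555555555
249 dddd11dddd#######d####ddd24444555555555555555555555555555########5###655567
250 d11dddddd#d##d#####dd224446555555555555555555555555545################67677
251 21ddddd########ddd2224455555555555555555555555555544#############d####66654
252 ddddd#d#####ddd2255445555555555555555555555555555##############ddd####44433
253 dd2ddd#d#ddd2444455555555555555555555555555555##############ddddddd###33322
254 dd1dddd#d2234555555555555555555555555555455###############ddddddddd###2345#
255 ddddd#dd#d236555555555555555555555556555###############dddddddddddd#3#4####
256 dd11dddd##d365555555555555555556555554##############ddddddddd#dddd#
[... 508 characters left out ...]
#55555555555555553ddddddddd#ddd########d####d####dddddd11dd#
264 2121222221d#dd##55555555555555554ddddddddd#############dd####ddddd111ddd###
265 111d2222221ddd###5555555555555556ddddddddd##########ddd####dd2d11dddd######
266 d22d122d222dddd###5655555555555562d#########d#dd##d####dddd1111dd##########
267 d2d1dd2d1232dddd##665555555555555#############dd####dddd111dddd############
268 d111d21d11#ddddd###555555555555##################dddd11d2ddd#d########d#ddd
269 11112d11ddddddd#d###55555656#######d#d########dddd11132dd###d#####dddd#dddd
270 1dd1d2d1d11dd3d#dd###6555#######d#d########dddd1d1ddd#########dddddddddddd#
271 22111d11d11dd32dddd##56#################dddd1111dd##d####dddddd#ddd#dd#dddd
```

Request:
apply_moves --steps '[{"translation":[0.01,0.06,-0.03],"rotation":[0,0,0]},{"translation":[0.01,0.14,-0.08],"rotation":[0,0,0]},{"translation":[0.01,0.22,-0.16],"rotation":[0,0,0]},{"translation":[0.01,0.256,-0.26],"rotation":[0,0,0]},{"translation":[0.01,0.256,-0.36],"rotation":[0,0,0]},{"translation":[0.01,0.256,-0.46],"rotation":[0,0,0]},{"translation":[0.01,0.256,-0.54],"rotation":[0,0,0]},{"translation":[0.01,0.256,-0.585],"rotation":[0,0,0]},{"translation":[0.01,0.256,-0.595],"rotation":[0,0,0]},{"translation":[0.01,0.256,-0.595],"rotation":[0,0,0]}]'

```text
t: 45.58
eef_pos: [0.5432, 0.0888, 0.0194]
ee_rot: [-3.14, -0.002, 3.106]
force: [-0.5, 0.5, 0.3]
width: 0.0656
gripper_force: 0.0
```

Request:
apply_moves --steps '[{"translation":[0,0,0],"rotation":[0,0,0]},{"translation":[0,0,0],"rotation":[0,0,0]},{"translation":[0,0,0],"rotation":[0,0,0]},{"translation":[0,0,0],"rotation":[0,0,0]},{"translation":[0,0,0],"rotation":[0,0,0]},{"translation":[0,0,0],"rotation":[0,0,0]},{"translation":[0,0,0],"rotation":[0,0,0]},{"translation":[0,0,0],"rotation":[0,0,0]},{"translation":[0,0,0],"rotation":[0,0,0]},{"translation":[0,0,0],"rotation":[0,0,0]}]' --jaw 1 --newtons 30

```text
t: 46.42
eef_pos: [0.544, 0.0896, 0.0213]
ee_rot: [3.141, 0.001, 3.107]
force: [-1.1, 0.0, 6.9]
width: 0.0394
gripper_force: 29.8
```

```bash
python3 - <<'E'
from h import *
s=get_state(); p=s["eef_pos"];print(s["t"],np.round(p,4),np.round(s["ee_rot"],3),s["width"],s["gripper_force"])
# tray rectangle: pale beech from side camera
c=camera_model("side");f=grab_frame("side");H=cv2.cvtColor(f,cv2.COLOR_BGR2HSV).astype(int)
m=((H[...,0]>12)&(H[...,0]<28)&(H[...,1]>70)&(H[...,2]>120)).astype(np.uint8);z=m*0;z[225:330,185:300]=m[225:330,185:300]
z=cv2.morphologyEx(z,cv2.MORPH_OPEN,np.ones((3,3)));n,l,st,_=cv2.connectedComponentsWithStats(z);i=1+np.argmax(st[1:,4]);print(st[i])
h=cv2.convexHull(np.argwhere(l==i)[:,::-1].astype(np.float32));q=cv2.approxPolyDP(h,6,True)[:,0];print(q.tolist())
W=[ray(c,u,v,.022)[:2] for u,v in q];print(np.round(W,3).tolist())
E
```

```text
46.4167 [0.544  0.0896 0.0213] [3.141e+00 1.000e-03 3.107e+00] 0.039434850586228296 29.84149843454361
[ 204  251   76   57 2481]
[[279.0, 289.0], [223.0, 307.0], [204.0, 261.0], [243.0, 251.0]]
[[0.471, -0.321], [0.325, -0.327], [0.32, -0.143], [0.43, -0.142]]
```

```bash
python3 - <<'E'
from h import *
import pickle,json
k=1.42857
w5=pickle.load(open("wrist5.pkl","rb"));w3=pickle.load(open("w3.pkl","rb"));w1=json.load(open("w1.json"));sd=camera_model("side")
for n,c,u,v in(("w5 backL",w5,187,95),("w5 frontL",w5,218,352),("w1 frontL",w1,447,103),("w1 frontR",w1,187,118),("w3 frontL",w3,528,52),("w3 frontR",w3,188,9)): print(n,np.round(ray(c,u/k,v/k,.022),4))
for n,u,v in(("backL",288,364),("frontL",361,347),("frontR",402,412),("backR",321,444)): print("side0",n,np.round(ray(sd,u/k,v/k,.022),4))
E
```

```text
w5 backL [ 0.3174 -0.103   0.022 ]
w5 frontL [ 0.4639 -0.1009  0.022 ]
w1 frontL [ 0.4644 -0.1061  0.022 ]
w1 frontR [ 0.4764 -0.3191  0.022 ]
w3 frontL [ 0.467  -0.1047  0.022 ]
w3 frontR [ 0.4779 -0.3208  0.022 ]
side0 backL [ 0.3197 -0.1146  0.022 ]
side0 frontL [ 0.4667 -0.1174  0.022 ]
side0 frontR [ 0.4769 -0.3208  0.022 ]
side0 backR [ 0.3256 -0.3408  0.022 ]
```

Request:
apply_moves --steps '[{"translation":[0,0,0.04],"rotation":[0,0,0]},{"translation":[0,0,0.12],"rotation":[0,0,0]},{"translation":[0,0,0.22],"rotation":[0,0,0]},{"translation":[-0.02,-0.04,0.34],"rotation":[0,0,0]},{"translation":[-0.06,-0.12,0.46],"rotation":[0,0,0]},{"translation":[-0.1,-0.22,0.54],"rotation":[0,0,0]},{"translation":[-0.15,-0.33,0.58],"rotation":[0,0,0]},{"translation":[-0.2,-0.44,0.6],"rotation":[0,0,0]},{"translation":[-0.25,-0.54,0.6],"rotation":[0,0,0]},{"translation":[-0.3,-0.64,0.6],"rotation":[0,0,0]}]'

```text
t: 47.3
eef_pos: [0.4676, -0.0717, 0.1717]
ee_rot: [3.141, 0.001, 3.107]
force: [0.7, -0.6, -1.2]
width: 0.0402
gripper_force: 29.8
```

```bash
python3 - <<'E'
from h import *
s=get_state(); p=s["eef_pos"];print(s["t"],np.round(p,4),np.round(s["ee_rot"],3),s["width"],s["gripper_force"])
c=camera_model("side");f=grab_frame("side");H=cv2.cvtColor(f,cv2.COLOR_BGR2HSV).astype(int)
for v in range(236,316,2): print(v,"".join("#" if (H[v,u,1]>60 and H[v,u,2]>130 and H[v,u,0]>11) else ("d" if H[v,u,1]>60 else "0123456789"[min(9,H[v,u,2]//26)]) for u in range(196,290)))
E
```

```text
47.3 [ 0.4676 -0.0717  0.1717] [3.141e+00 1.000e-03 3.107e+00] 0.04023334823431286 29.845963418483734
236 ddddddddddddddddddddddddddddddddd3d333dddddddd3d1ddd111222ddddd333333d333333ddddddd3ddd3ddddd3
238 ddddddddddddddddddddddddddddddddddddddddddddddddd22d33d3dddd3ddddddd33dd3d333d33ddddd3dddddddd
240 dddddddddddd3ddddddddddddddddddddddddddddddddd2ddd2dddd3dddddd3d3d3ddd3333d33ddddddddddddddddd
242 dddddddddddddddddddddddddd3ddddddddddddddd3d333d3dddddddd33d3dd3d3dd3d333d3ddddddddddddddddddd
244 ddddddddddddddddddd33333323333d3dddddddddddddddddddddddddd23d3d3333d33dddddddddddddddddddddddd
246 ddddddddddd3dddd333d3ddd3d3d3dddddddddddddddddddddddddddddddd3d33ddd3ddddddddddddddddddddddddd
248 ddddddddddddd33ddd3333dd3d3d#####dddddddddddddddddddddddddddddddddddddddddddddddddddddddddd###
250 ddddddddddddddd33d333dddddd##ddddddddddddddddddddddddddddddddddddddddddddddddddddddddd####dddd
252 ddddd33dddd3ddddddddddddddddddddddddddddddddddddddddddddddddddddddddddd1dddd3dddddddd##dddddd3
254 dddddddddddddddddddddddddddddddddddddddddddddddddddddddddddddddd11dddddddddddddddddddd##444455
256 ddd3
[... 2261 characters left out ...]
8765555
302 ddd26dddddddddddddddddddd###ddddddddddddddddddddddddddddddddddddddd1dddd1677899987754566788988
304 dddddddddddddddddddddddddd###dddddddddddddddddddddddddddddddddddd16777998777545567886777777998
306 d1ddddddddddddddddddddddddd####dddddddddddddddddddddd2dddd167779988875455677889997d0d001110d27
308 1dd1ddddddddddddddddddddddddddddddddddddddddddddddd16677998887555667788888888889d0d33344433200
310 dddd1dddddddddddddddddddddddddddddddddddddddd1777999986666556888888888888888888911433433333331
312 dd21dddddddddddddddddddddddddddddddddd16779998777644577888888888888888888888888902334344434331
314 dd11ddddddddddddddddddddddddddd16779998886555667789888888888888888888888888888899012233333221d
```

Request:
apply_moves --steps '[{"translation":[-0.04,-0.08,0],"rotation":[0,0,0.03]},{"translation":[-0.08,-0.2,0],"rotation":[0,0,0.06]},{"translation":[-0.13,-0.32,0],"rotation":[0,0,0.09]},{"translation":[-0.18,-0.44,0],"rotation":[0,0,0.12]},{"translation":[-0.22,-0.56,0],"rotation":[0,0,0.15]},{"translation":[-0.26,-0.66,-0.05],"rotation":[0,0,0.152]},{"translation":[-0.28,-0.725,-0.15],"rotation":[0,0,0.152]},{"translation":[-0.28,-0.725,-0.28],"rotation":[0,0,0.152]},{"translation":[-0.28,-0.725,-0.4],"rotation":[0,0,0.152]},{"translation":[-0.28,-0.725,-0.447],"rotation":[0,0,0.152]}]'

```text
t: 48.18
eef_pos: [0.3958, -0.2517, 0.0558]
ee_rot: [3.14, -0.004, -3.099]
force: [-0.7, -0.9, -2.2]
width: 0.0397
gripper_force: 29.8
```

Request:
apply_moves --steps '[{"translation":[0,0,-0.03],"rotation":[0,0,0]},{"translation":[0,0,-0.07],"rotation":[0,0,0]},{"translation":[0,0,-0.11],"rotation":[0,0,0]},{"translation":[0,0,-0.14],"rotation":[0,0,0]},{"translation":[0,0,-0.16],"rotation":[0,0,0]},{"translation":[0,0,-0.17],"rotation":[0,0,0]},{"translation":[0,0,-0.176],"rotation":[0,0,0]},{"translation":[0,0,-0.178],"rotation":[0,0,0]},{"translation":[0,0,-0.178],"rotation":[0,0,0]},{"translation":[0,0,-0.178],"rotation":[0,0,0]}]'

```text
t: 49.02
eef_pos: [0.3988, -0.2519, 0.0147]
ee_rot: [-3.141, 0.001, -3.096]
force: [0.5, 0.1, -0.1]
width: 0.0397
gripper_force: 29.8
```

Request:
apply_moves --steps '[{"translation":[0,0,0],"rotation":[0,0,0]},{"translation":[0,0,0],"rotation":[0,0,0]},{"translation":[0,0,0],"rotation":[0,0,0]},{"translation":[0,0,0.02],"rotation":[0,0,0]},{"translation":[0,0,0.08],"rotation":[0,0,0]},{"translation":[0,0,0.18],"rotation":[0,0,0]},{"translation":[0,0,0.3],"rotation":[0,0,0]},{"translation":[0,0,0.42],"rotation":[0,0,0]},{"translation":[0,0,0.53],"rotation":[0,0,0]},{"translation":[0,0,0.6],"rotation":[0,0,0]}]' --jaw -0.23

```text
t: 49.85
eef_pos: [0.3994, -0.2522, 0.1679]
ee_rot: [-3.14, 0.004, -3.096]
force: [0.6, 0.2, 0.2]
width: 0.0539
gripper_force: 0.0
```

Request:
apply_moves --steps '[{"translation":[0.02,0.08,0],"rotation":[0,0,-0.02]},{"translation":[0.04,0.2,0],"rotation":[0,0,-0.04]},{"translation":[0.07,0.32,0],"rotation":[0,0,-0.06]},{"translation":[0.1,0.45,0],"rotation":[0,0,-0.08]},{"translation":[0.13,0.58,0],"rotation":[0,0,-0.1]},{"translation":[0.16,0.7,0],"rotation":[0,0,-0.115]},{"translation":[0.2,0.8,0],"rotation":[0,0,-0.115]},{"translation":[0.25,0.88,0],"rotation":[0,0,-0.115]},{"translation":[0.3,0.95,0],"rotation":[0,0,-0.115]},{"translation":[0.35,1.0,0],"rotation":[0,0,-0.115]}]' --jaw -0.5

```text
t: 50.68
eef_pos: [0.4866, -0.0003, 0.1649]
ee_rot: [3.141, 0.001, 3.128]
force: [0.6, 0.3, -0.1]
width: 0.0657
gripper_force: 0.0
```

```bash
python3 - <<'E'
from h import *
s=get_state(); p=s["eef_pos"];print(s["t"],np.round(p,4),np.round(s["ee_rot"],3),s["width"])
print(locate((.53,.263,0),pad=10)); 
c=camera_model("wrist");print(proj(c,[.398,-.253,.032]),proj(c,[.39,-.1,.02]))
E
```

```text
50.6833 [ 4.866e-01 -3.000e-04  1.649e-01] [3.141e+00 1.000e-03 3.128e+00] 0.06569188476237402
((array([ 0.5295,  0.2621, -0.0226]), np.float64(0.646)), [(array([ 0.4888,  0.2629, -0.0145]), np.float64(0.606)), (array([0.5296, 0.2621, 0.0018]), np.float64(0.921))])
[-60.5, 90.9] [149.9, 77.5]
```

Request:
apply_moves --steps '[{"translation":[0.02,0.08,0],"rotation":[0,0,0]},{"translation":[0.04,0.2,0],"rotation":[0,0,0]},{"translation":[0.06,0.32,0],"rotation":[0,0,0]},{"translation":[0.08,0.45,0],"rotation":[0,0,0]},{"translation":[0.1,0.58,0],"rotation":[0,0,0]},{"translation":[0.12,0.7,0],"rotation":[0,0,0]},{"translation":[0.14,0.8,0],"rotation":[0,0,0]},{"translation":[0.16,0.9,0],"rotation":[0,0,0]},{"translation":[0.174,0.97,0],"rotation":[0,0,0]},{"translation":[0.174,1.0,0],"rotation":[0,0,0]}]'

```text
t: 51.62
eef_pos: [0.5302, 0.2497, 0.1641]
ee_rot: [-3.141, -0.0, 3.127]
force: [0.5, 0.1, -0.5]
width: 0.066
gripper_force: 0.0
```

Request:
apply_moves --steps '[{"translation":[0,0.05,-0.06],"rotation":[0,0,0]},{"translation":[0,0.05,-0.14],"rotation":[0,0,0]},{"translation":[0,0.05,-0.24],"rotation":[0,0,0]},{"translation":[0,0.05,-0.34],"rotation":[0,0,0]},{"translation":[0,0.05,-0.44],"rotation":[0,0,0]},{"translation":[0,0.05,-0.52],"rotation":[0,0,0]},{"translation":[0,0.05,-0.565],"rotation":[0,0,0]},{"translation":[0,0.05,-0.578],"rotation":[0,0,0]},{"translation":[0,0.05,-0.578],"rotation":[0,0,0]},{"translation":[0,0.05,-0.578],"rotation":[0,0,0]}]'

```text
t: 52.45
eef_pos: [0.5302, 0.2607, 0.0208]
ee_rot: [3.141, 0.001, 3.126]
force: [0.8, 0.3, -0.6]
width: 0.0656
gripper_force: 0.0
```

Request:
apply_moves --steps '[{"translation":[0,0,0],"rotation":[0,0,0]},{"translation":[0,0,0],"rotation":[0,0,0]},{"translation":[0,0,0],"rotation":[0,0,0]},{"translation":[0,0,0],"rotation":[0,0,0]},{"translation":[0,0,0],"rotation":[0,0,0]},{"translation":[0,0,0],"rotation":[0,0,0]},{"translation":[0,0,0],"rotation":[0,0,0]},{"translation":[0,0,0],"rotation":[0,0,0]},{"translation":[0,0,0],"rotation":[0,0,0]},{"translation":[0,0,0],"rotation":[0,0,0]}]' --jaw 1 --newtons 30

```text
t: 53.28
eef_pos: [0.5298, 0.2609, 0.0204]
ee_rot: [3.141, 0.001, 3.127]
force: [-1.2, -0.5, 6.6]
width: 0.0398
gripper_force: 30.0
```

Request:
apply_moves --steps '[{"translation":[0,0,0.04],"rotation":[0,0,0]},{"translation":[0,0,0.12],"rotation":[0,0,0]},{"translation":[0,0,0.22],"rotation":[0,0,0]},{"translation":[-0.02,-0.04,0.34],"rotation":[0,0,0]},{"translation":[-0.06,-0.14,0.46],"rotation":[0,0,0]},{"translation":[-0.1,-0.26,0.54],"rotation":[0,0,0]},{"translation":[-0.14,-0.38,0.58],"rotation":[0,0,0]},{"translation":[-0.18,-0.5,0.6],"rotation":[0,0,0]},{"translation":[-0.22,-0.62,0.6],"rotation":[0,0,0]},{"translation":[-0.26,-0.74,0.6],"rotation":[0,0,0]}]'

```text
t: 54.12
eef_pos: [0.4638, 0.0743, 0.1708]
ee_rot: [3.141, 0.001, 3.127]
force: [-0.1, -0.0, -0.9]
width: 0.0401
gripper_force: 30.0
```

```bash
python3 - <<'E'
from h import *
s=get_state(); p=s["eef_pos"];print(s["t"],np.round(p,4),np.round(s["ee_rot"],3),s["width"],s["gripper_force"])
print("M in tray",locate((.398,-.253,.045),zb=.007,pad=3,names=("side",)))
c=camera_model("side");print(hull(c,(.398,-.253,.045),.007,1)[:,0].round().tolist())
H=cv2.cvtColor(grab_frame("side"),cv2.COLOR_BGR2HSV).astype(int)
for v in range(240,314,2): print(v,"".join("#" if H[v,u,1]<60 else "0123456789"[min(9,H[v,u,2]//26)] for u in range(196,290)))
E
```

```text
54.1167 [0.4638 0.0743 0.1708] [3.141e+00 1.000e-03 3.127e+00] 0.04014719571249811 29.970860481262207
M in tray ((array([ 0.3862, -0.2655, -0.0065]), np.float64(0.446)), [(array([ 0.4008, -0.2638,  0.0697]), np.float64(0.443))])
[[268.0, 282.0], [224.0, 296.0], [219.0, 286.0], [218.0, 278.0], [262.0, 265.0], [268.0, 275.0]]
240 33333333333333333323##1#1#11212#23312222####1#2112##3#22333333##33#3#3#####3#33323233333333333
242 333333333333333333332#22##3#1#2##1122112#######3##33337832#33233##2333#3###3333333333333333333
244 #223333333333333333#33###3###########21#1#223334444444499322333#######3#3333333333333333333333
246 221#1333333##2####33#333#333#11#1##233334444444444444433443##3#3333#33333333333223333333333333
248 22#12#1##2333333######33#332233344444444444444444444444344482333333333333333333333333333334655
250 ##11#######11#######33334444444444444444444344444444444833448323333333333333333333235455654333
252 2#11#1########23344444444444444443444443443444444444444344349933333333333333333333335753333333
254 #####222334444444444444444444444444444444434434444443444444348932233333333333
[... 2188 characters left out ...]
#######
300 113#33333333333333333#236988888888888888888888887765444444444444433433322#1#101###############
302 112##3333333#33333333313369888888888788887775444444444444444443332211110######################
304 1#123333333333333333332133799878888776544444444444444444333220#00#############################
306 111#33333333333333333333#347985754444444444444444434321#00########################1######0#0##
308 121123333333333333333333123343444444444434444332100#############################00##########00
310 111113333333333333333333332444644434433322000#################################################
312 1#111133333333333333#33333#24443332100########################################################
```

Request:
apply_moves --steps '[{"translation":[-0.02,-0.08,0],"rotation":[0,0,0.02]},{"translation":[-0.05,-0.18,0],"rotation":[0,0,0.04]},{"translation":[-0.08,-0.29,0],"rotation":[0,0,0.06]},{"translation":[-0.11,-0.4,0],"rotation":[0,0,0.08]},{"translation":[-0.14,-0.51,0],"rotation":[0,0,0.1]},{"translation":[-0.17,-0.62,0],"rotation":[0,0,0.114]},{"translation":[-0.2,-0.73,0],"rotation":[0,0,0.114]},{"translation":[-0.23,-0.84,0],"rotation":[0,0,0.114]},{"translation":[-0.26,-0.94,0],"rotation":[0,0,0.114]},{"translation":[-0.275,-1.0,-0.04],"rotation":[0,0,0.114]}]'

```text
t: 55.05
eef_pos: [0.396, -0.1762, 0.1615]
ee_rot: [-3.141, 0.003, -3.098]
force: [0.6, 0.3, 0.1]
width: 0.0401
gripper_force: 30.0
```

Request:
apply_moves --steps '[{"translation":[0,0,-0.06],"rotation":[0,0,0]},{"translation":[0,0,-0.14],"rotation":[0,0,0]},{"translation":[0,0,-0.23],"rotation":[0,0,0]},{"translation":[0,0,-0.32],"rotation":[0,0,0]},{"translation":[0,0,-0.4],"rotation":[0,0,0]},{"translation":[0,0,-0.45],"rotation":[0,0,0]},{"translation":[0,0,-0.48],"rotation":[0,0,0]},{"translation":[0,0,-0.5],"rotation":[0,0,0]},{"translation":[0,0,-0.5],"rotation":[0,0,0]},{"translation":[0,0,-0.5],"rotation":[0,0,0]}]'

```text
t: 55.88
eef_pos: [0.3962, -0.1743, 0.0353]
ee_rot: [-3.141, 0.0, -3.097]
force: [0.1, 0.3, 0.3]
width: 0.0397
gripper_force: 30.0
```

Request:
apply_moves --steps '[{"translation":[0,0,-0.02],"rotation":[0,0,0]},{"translation":[0,0,-0.045],"rotation":[0,0,0]},{"translation":[0,0,-0.065],"rotation":[0,0,0]},{"translation":[0,0,-0.078],"rotation":[0,0,0]},{"translation":[0,0,-0.084],"rotation":[0,0,0]},{"translation":[0,0,-0.084],"rotation":[0,0,0]},{"translation":[0,0,-0.084],"rotation":[0,0,0]},{"translation":[0,0,-0.084],"rotation":[0,0,0]},{"translation":[0,0,-0.084],"rotation":[0,0,0]},{"translation":[0,0,-0.084],"rotation":[0,0,0]}]'

```text
t: 56.72
eef_pos: [0.3959, -0.1744, 0.0139]
ee_rot: [3.142, 0.0, -3.097]
force: [-0.5, 0.6, -0.6]
width: 0.0396
gripper_force: 30.0
```

Request:
apply_moves --steps '[{"translation":[0,0,0],"rotation":[0,0,0]},{"translation":[0,0,0],"rotation":[0,0,0]},{"translation":[0,0,0],"rotation":[0,0,0]},{"translation":[0,0,0.02],"rotation":[0,0,0]},{"translation":[0,0,0.08],"rotation":[0,0,0]},{"translation":[0,0,0.18],"rotation":[0,0,0]},{"translation":[0,0,0.3],"rotation":[0,0,0]},{"translation":[0,0,0.42],"rotation":[0,0,0]},{"translation":[0,0,0.53],"rotation":[0,0,0]},{"translation":[0,0,0.6],"rotation":[0,0,0]}]' --jaw -0.14

```text
t: 57.55
eef_pos: [0.3966, -0.1746, 0.1673]
ee_rot: [-3.141, 0.004, -3.097]
force: [1.2, -0.1, 0.0]
width: 0.0501
gripper_force: 0.0
```

Request:
apply_moves --steps '[{"translation":[0.08,0,0.02],"rotation":[0,0,0]},{"translation":[0.18,0,0.06],"rotation":[0,0,0]},{"translation":[0.28,-0.02,0.12],"rotation":[0,0,0]},{"translation":[0.38,-0.05,0.18],"rotation":[0,0,0]},{"translation":[0.48,-0.08,0.24],"rotation":[0,0,0]},{"translation":[0.58,-0.11,0.3],"rotation":[0,0,0]},{"translation":[0.68,-0.13,0.36],"rotation":[0,0,-0.08]},{"translation":[0.77,-0.15,0.4],"rotation":[0,0,-0.08]},{"translation":[0.84,-0.16,0.4],"rotation":[0,0,-0.08]},{"translation":[0.86,-0.16,0.4],"rotation":[0,0,-0.08]}]'

```text
t: 58.38
eef_pos: [0.6129, -0.2148, 0.2639]
ee_rot: [-3.141, 0.0, -3.139]
force: [-0.4, 0.3, -0.0]
width: 0.0497
gripper_force: 0.0
```

```bash
python3 - <<'E'
from h import *
import pickle
s=get_state(); p=s["eef_pos"];print(s["t"],np.round(p,4),np.round(s["ee_rot"],3),s["width"])
c=camera_model("wrist");f=grab_frame("wrist");cv2.imwrite("pics/w20.png",f);pickle.dump(c,open("w20.pkl","wb"))
for n,q in dict(trayFL=(.466,-.105,.022),trayBR=(.33,-.325,.022),M=(.399,-.252,.032),L=(.396,-.175,.032),hookgrip=(.63,-.245,.03),ttnear=(.53,-.22,.018)).items(): print(n,proj(c,q))
H=cv2.cvtColor(f,cv2.COLOR_BGR2HSV).astype(int)
for v in range(0,300,6): print(v,"".join("#" if (H[v,u,1]>120 and H[v,u,0]<12 or H[v,u,0]>170) else ("b" if 12<=H[v,u,0]<28 and H[v,u,1]>60 else "0123456789"[min(9,H[v,u,2]//26)]) for u in range(60,400,3)))
E
```

```text
58.3833 [ 0.6129 -0.2148  0.2639] [-3.141  0.    -3.139] 0.04971011014113264
trayFL [394.7, 30.3]
trayBR [156.6, -141.5]
M [241.3, -54.1]
L [326.8, -57.7]
hookgrip [254.3, 195.4]
ttnear [277.4, 98.7]
0 3333222211111398999989999898689982222bbbbbbbbbbbbbbbbbbbbbbbbbbbbbbbbbbbbbbbbbbbbbbbbbbbbbbbbbbbbbbbbbbbbbbbbbbbbb
6 33332222111111289988998999984799832b2bbbbbbbbbbbbbbbbbbbbbbbbbbbbbbbbbbbbbbbbbbbbbbbbbbbbbbbbbbbbbbbbbbbbbbbbbbbb3
12 3334222211111106989989999998578984222bbbbbbbbbbbbbbbbbbbbbbbbbbbbbbbbbbbbbbbbbbbbbbbbbbbbbbbbbbbbbbbbbbbbbbbbbbb33
18 1234322111111106999999899989669995122bbbbbbbbbbbbbbbbbbbbbbbbbbbbbbbbbbbbbbbbbbbbbbbbbbbbbbbbbbbbbbbbbbbbbbbbbbb33
24 98753111111110399999998999886588971222bbbbbbbbbbbbbbbbbbbbbbbbbbbbbbbbbbbbbbbbbbbbbbbbbbbbbbbbbbbbbbbbbbbbbbbbbb33
30 88888986310138999999999999988688971222bbbbbbbbbbbbbbbbbbbbbbbbbbbbbbbbbbbbbbbbbbbbbbbbbbbbbbbbbbbbbbbbbbbbbbbbbb33
36 89888899889898988999999999998489982222bbbbbbbbbbbbbbbbbbbbbbbbbbbbbbbbbbbbbbbbbbbbbbbbbbbbbbbbbbbbbbbbbbbbbb333333
42 88888888888898889999999999998568983222bbbbbbbbbbbbbbbbbbbbbbb3b3333334433
[... 4330 characters left out ...]
111111111111111111111111111189943344444444442112331bbb6555865555555555666555543bb332111344444444456667941
270 111111111111111111111111111111111111149953444444444421112442bbb5654876655556555555555543bb322111134444444445666611
276 111111111111111111111111111111111111138964444444444311112442bbb5654786555566666666655543bb322111114444444444566511
282 1111111111111111111111111111111111111285444444444431111124432bb5554686555555665556655343bb121111111444444444445411
288 111111111111111111111111111111111bbbbb34444444444411111113432bb5555586555566665554333333bb2211111112444444444442bb
294 11111111111111111111111111111111bbbbbb34444444444111111114432bb6655477555555555553333333bb221111111124444444444bbb
```

```bash
python3 - <<'E'
from h import *
import pickle
c=pickle.load(open("w20.pkl","rb"));f=cv2.imread("pics/w20.png");H=cv2.cvtColor(f,cv2.COLOR_BGR2HSV).astype(int)
for v in range(142,250,4): print(v,"".join("#" if (H[v,u,1]>120 and H[v,u,0]<12) else ("b" if H[v,u,1]>60 else "0123456789"[min(9,H[v,u,2]//26)]) for u in range(222,275)))
for v in(170,200,230): print(v,[H[v,u].tolist() for u in range(228,246,2)])
q=lambda n,u,v,z:print(n,np.round(ray(c,u,v,z),4))
q("h back",250,149,.03);q("h front",257,238,.03);q("near wall L",325,102,.018);q("near wall R",225,104,.018)
q("rod",262,288,.013);q("rod0",258,252,.013)
print(f.shape)
for v in range(300,420,8): print(v,"".join("#" if (H[v,u,1]>120 and H[v,u,0]<12) else ("b" if H[v,u,1]>60 else "0123456789"[min(9,H[v,u,2]//26)]) for u in range(200,350,2)))
E
```

```text
142 bb22bbbbbbbbbb555555566555566666556666665555555555555
146 bb2bbbbbbbbbbb333333323322233445555555555555555555555
150 bbb22bbbbbbbbbbb############b####b4555555555555555555
154 bbbbbbbbbbbb##b##########b##b##b##b456666666555555555
158 bbbbbbbbbbbbb#####b###############b455666666666666655
162 bbbb22bbbbbbbbb####b##b#########bb#b55555555555555555
166 bbbb222bbbbbbbb##b#b######b#######bbb5555555555555555
170 bbbbbbbbbbbbbbb#b##b#bb####b########b4555555555555555
174 bbbbbbbbbbbbbbbb####b#b############b#4455555555555566
178 bbbbbbbbbbbbbbbb######bb#############b455655556655555
182 bbbbbbbbbbbbbbbbb#####b#b############b445555555555555
186 bbbbbbb1bbbbbbbbb######bb#b#bb########b45555555556655
190 bbbbbbb2bbbbbbbbb#bb####b#b#b##b######bb5555555555555
194 bbbbbbbbbbbbbbbbbb###bbb##bb##########bb4555555666566
198 bbbbbbbbbbbbbbbbbb#b##b###bbb###b######b4456665665555
202 bbbbbbbbbbbbbbbbbbb#b##b##b#bb##########b456655555555
206 bbbbbbbbbbbbbbbbbbb################b####b455555555555
210 bbbbbbbbbbbbbbbbbbbb#####################b55666655555
214 bbbbbbbbbb1bbbbbbbbb#b#b####b############b4566655555
[... 1605 characters left out ...]
bbbbbbbbbbbbbbbbbbbb34444455556666774bbbbbbbbbbbbbbbbbbbbbbb
356 4211111bbbbbbbbbbbbbbbbbbbb#bbbbbbbbbbbbbbbbbbbbbbbbbbbbbbbbbbbbbbbbbbbbbbb
364 478887764bbbbbbbbbbbbbbbbbbbbbbb2b22344444444444bbbbbbbbbbbbbbbbbbbbbbbbbbb
372 bbbbbbbbbbbbbbbbbbbbbbbbbbbbbbbbbbbbbbbbbbbbbbbbbbbbbbbbbbbbbbbbbbbbbbbbbbb
380 bbbbbbbbbbbbbbbbbbbbbbbbbbbbbbbbbbbbbbbbbbbbbbbbbbbbbbbbbbbbbbbbbbbbbbbbbbb
388 111111111111111111111111111111111111111111111111111111111111111111111111111
396 111111111111111111111111111111111111111111111111111111111111111111111111111
404 111111111111111111111111111111111111111111111111111111111111111111111111111
412 111111111111111111111111111111111111111111111111111111111111111111111111111
```

Request:
apply_moves --steps '[{"translation":[0.04,-0.04,-0.08],"rotation":[0,0,0.04]},{"translation":[0.08,-0.09,-0.18],"rotation":[0,0,0.08]},{"translation":[0.116,-0.122,-0.3],"rotation":[0,0,0.1]},{"translation":[0.116,-0.122,-0.42],"rotation":[0,0,0.1]},{"translation":[0.116,-0.122,-0.54],"rotation":[0,0,0.1]},{"translation":[0.116,-0.122,-0.64],"rotation":[0,0,0.1]},{"translation":[0.116,-0.122,-0.73],"rotation":[0,0,0.1]},{"translation":[0.116,-0.122,-0.8],"rotation":[0,0,0.1]},{"translation":[0.116,-0.122,-0.84],"rotation":[0,0,0.1]},{"translation":[0.116,-0.122,-0.85],"rotation":[0,0,0.1]}]' --jaw 0

```text
t: 59.27
eef_pos: [0.6379, -0.2445, 0.0494]
ee_rot: [3.141, -0.004, -3.087]
force: [-0.8, -0.4, -0.1]
width: 0.0435
gripper_force: 0.0
```

Request:
apply_moves --steps '[{"translation":[0,0,-0.03],"rotation":[0,0,0]},{"translation":[0,0,-0.07],"rotation":[0,0,0]},{"translation":[0,0,-0.1],"rotation":[0,0,0]},{"translation":[0,0,-0.12],"rotation":[0,0,0]},{"translation":[0,0,-0.128],"rotation":[0,0,0]},{"translation":[0,0,-0.128],"rotation":[0,0,0]},{"translation":[0,0,-0.128],"rotation":[0,0,0]},{"translation":[0,0,-0.128],"rotation":[0,0,0]},{"translation":[0,0,-0.128],"rotation":[0,0,0]},{"translation":[0,0,-0.128],"rotation":[0,0,0]}]'

```text
t: 60.1
eef_pos: [0.64, -0.2449, 0.0197]
ee_rot: [-3.141, 0.001, -3.087]
force: [0.6, 0.6, 0.5]
width: 0.0438
gripper_force: 0.0
```

Request:
apply_moves --steps '[{"translation":[0,0,0],"rotation":[0,0,0]},{"translation":[0,0,0],"rotation":[0,0,0]},{"translation":[0,0,0],"rotation":[0,0,0]},{"translation":[0,0,0],"rotation":[0,0,0]},{"translation":[0,0,0],"rotation":[0,0,0]},{"translation":[0,0,0],"rotation":[0,0,0]},{"translation":[0,0,0],"rotation":[0,0,0]},{"translation":[0,0,0],"rotation":[0,0,0]},{"translation":[0,0,0],"rotation":[0,0,0]},{"translation":[0,0,0],"rotation":[0,0,0]}]' --jaw 1 --newtons 50

```text
t: 60.93
eef_pos: [0.6397, -0.245, 0.0194]
ee_rot: [-3.142, -0.0, -3.087]
force: [-1.4, -0.4, 2.7]
width: 0.0231
gripper_force: 49.7
```

Request:
apply_moves --steps '[{"translation":[0,0,0.03],"rotation":[0,0,0]},{"translation":[0,0,0.08],"rotation":[0,0,0]},{"translation":[-0.02,0.01,0.1],"rotation":[0,0,0]},{"translation":[-0.05,0.03,0.1],"rotation":[0,0,0]},{"translation":[-0.075,0.055,0.1],"rotation":[0,0,0]},{"translation":[-0.084,0.068,0.1],"rotation":[0,0,0]},{"translation":[-0.084,0.068,0.08],"rotation":[0,0,0]},{"translation":[-0.084,0.068,0.05],"rotation":[0,0,0]},{"translation":[-0.084,0.068,0.02],"rotation":[0,0,0]},{"translation":[-0.084,0.068,0.004],"rotation":[0,0,0]}]'

```text
t: 61.77
eef_pos: [0.6182, -0.2278, 0.0191]
ee_rot: [3.141, -0.002, -3.086]
force: [-14.5, 12.5, 48.8]
width: 0.0236
gripper_force: 50.0
```

Request:
apply_moves --steps '[{"translation":[0,0,-0.003],"rotation":[0,0,0]},{"translation":[0,0,-0.003],"rotation":[0,0,0]},{"translation":[0,0,-0.003],"rotation":[0,0,0]},{"translation":[0,0,-0.003],"rotation":[0,0,0]},{"translation":[0,0,-0.003],"rotation":[0,0,0]},{"translation":[0,0,-0.003],"rotation":[0,0,0]},{"translation":[0,0,-0.003],"rotation":[0,0,0]},{"translation":[0,0,-0.003],"rotation":[0,0,0]},{"translation":[0,0,-0.003],"rotation":[0,0,0]},{"translation":[0,0,-0.003],"rotation":[0,0,0]}]'

```text
t: 62.6
eef_pos: [0.6183, -0.2278, 0.0192]
ee_rot: [3.141, -0.001, -3.087]
force: [-3.1, 2.9, 6.6]
width: 0.0237
gripper_force: 49.9
```

Request:
apply_moves --steps '[{"translation":[0,0,0],"rotation":[0,0,0]},{"translation":[0,0,0],"rotation":[0,0,0]},{"translation":[0,0,0],"rotation":[0,0,0]},{"translation":[0,0,0.02],"rotation":[0,0,0]},{"translation":[0,0,0.08],"rotation":[0,0,0]},{"translation":[0,0,0.18],"rotation":[0,0,0]},{"translation":[0,0,0.3],"rotation":[0,0,0]},{"translation":[0,0,0.42],"rotation":[0,0,0]},{"translation":[0,0,0.52],"rotation":[0,0,0]},{"translation":[0,0,0.58],"rotation":[0,0,0]}]' --jaw 0.1

```text
t: 63.43
eef_pos: [0.6201, -0.2283, 0.1685]
ee_rot: [-3.14, 0.004, -3.086]
force: [0.6, -0.4, 0.5]
width: 0.0396
gripper_force: 0.0
```

Request:
apply_moves --steps '[{"translation":[-0.06,0,0.06],"rotation":[0,0,0]},{"translation":[-0.14,0.02,0.14],"rotation":[0,0,0]},{"translation":[-0.22,0.05,0.22],"rotation":[0,0,-0.05]},{"translation":[-0.28,0.09,0.3],"rotation":[0,0,-0.1]},{"translation":[-0.32,0.14,0.38],"rotation":[0,0,-0.1]},{"translation":[-0.34,0.19,0.46],"rotation":[0,0,-0.1]},{"translation":[-0.34,0.24,0.54],"rotation":[0,0,-0.1]},{"translation":[-0.34,0.28,0.58],"rotation":[0,0,-0.1]},{"translation":[-0.34,0.28,0.6],"rotation":[0,0,-0.1]},{"translation":[-0.34,0.28,0.6],"rotation":[0,0,-0.1]}]' --jaw 0

```text
t: 64.27
eef_pos: [0.5343, -0.1575, 0.3155]
ee_rot: [-3.142, 0.002, -3.138]
force: [0.3, 0.4, -0.4]
width: 0.0436
gripper_force: 0.0
```

```bash
python3 - <<'E'
from h import *
import pickle
s=get_state(); p=s["eef_pos"];print(s["t"],np.round(p,4),np.round(s["ee_rot"],3),s["width"])
c=camera_model("wrist");f=grab_frame("wrist");cv2.imwrite("pics/w21.png",f);pickle.dump(c,open("w21.pkl","wb"))
for n,q in dict(dial=(.6653,-.0858,.099),dialdisc=(.6653,-.0858,.067),trayFL=(.466,-.105,.022),trayBR=(.33,-.325,.022),M=(.399,-.252,.032),L=(.396,-.175,.032),hback=(.557,-.233,.03),hfront=(.657,-.228,.03),toe=(.81,-.215,.02)).items(): print(n,proj(c,q))
H=cv2.cvtColor(f,cv2.COLOR_BGR2HSV).astype(int)
for v in range(0,290,5): print(v,"".join("#" if (H[v,u,1]>120 and H[v,u,0]<12) else ("b" if 12<=H[v,u,0]<28 and H[v,u,1]>60 else "0123456789"[min(9,H[v,u,2]//26)]) for u in range(100,440,3)))
E
```

```text
64.2667 [ 0.5343 -0.1575  0.3155] [-3.142e+00  2.000e-03 -3.138e+00] 0.04358135592018339
dial [345.7, 297.6]
dialdisc [341.4, 284.4]
trayFL [327.3, 112.3]
trayBR [125.5, -20.9]
M [196.0, 48.4]
L [266.5, 45.6]
hback [220.2, 189.6]
hfront [227.5, 265.2]
toe [241.7, 360.4]
0 99768884bbbbbbbbbbbbbbbbbbbbbbbbbbbbbbbbbbbbbbbbbbbbbbbbbbbbbbbbbbbbbbbbbbbb33333333333333333333333333333333333333
5 998599951bbbbbbbbbbbbbbbbbbbbbbbbbbbbbbbbbbbbbbbbbbbbbbbbbbbbbbbbbbbbbbbbbbbbb333333333333333333333333333333333333
10 988578961bbbbbbbbbbbbbbbbbbbbbbbbbbbbbbbbbbbbbbbbbbbbbbbbbbbbbbbbbbbbbbbbbbb33333333333333333333333333333333333333
15 998589972bbbbbbbbbbbbbbbbbbbbbbbbbbbbbbbbbbbbbbbbbbbbbbbbbbbbbbbbbbbbbbbbbbb33333333333333333333333333333333333333
20 9995689822bbbbbbbbbbbbbbbbbbbbbbbbbbbbbbbbbbbbbbbbbbbbbbbbbbbbbbbbbbbbbbbbbb33333333333333333333333333333333333333
25 9996699832bbbbbbbbbbbbbbbbbbbbbbbbbbbbbbbbbbbbbbbbbbbbbbbbbbbbbbbbbbbbbbbbbb33333333333333333333333333333333333333
30 9998489851bbbbbbbbbbbbbbbbbbbbbbbbbbbbbbbbbbbbbbbbbbbbbbbbbbbbbbbbbbbbbbbbbb33333333333333333333333333333333333333
35 99
[... 5350 characters left out ...]
888668953333333333333332444444444311#455556655553bb33211b1bbb23566664116444444445689985345666666666666666
265 111111111111111111111111111133434444444444111bb55566665653bb332222112223566797111444444444489971111111111111111111
270 111111111111111111111111111133444444444442111bb55665555553bb33b22222bb23445664111344444444469961111111111111111111
275 1111111111111111111111111111234444444444311114556555566553bb34322221b223455552111134444444446951111111111111111111
280 1111111111111111111111111111244444444444211114555555556554bb333b21121223998521111124444444444531111111111111111111
285 1111111111111111111111111bb1244444444443111114665555566554bb3332b212212399951111111344444444442bbb1111111111111111
```

```bash
python3 - <<'E'
from h import *
c=camera_model("side");f=grab_frame("side");H=cv2.cvtColor(f,cv2.COLOR_BGR2HSV).astype(int)
print("toe",proj(c,[.807,-.178,.024]),proj(c,[.81,-.217,.024]))
for v in range(224,252): print(v,"".join("#" if H[v,u,1]>60 else "0123456789"[min(9,H[v,u,2]//26)] for u in range(335,400)))
for b in((.399,-.252,.045),(.396,-.1745,.045)): print(hull(c,b,.007,1)[:,0].round().astype(int).tolist())
for v in range(240,316,2): print(v,"".join("abcdefghijklmnopqrstuvwxyz"[H[v,u,2]//10] if H[v,u,1]>60 else "." for u in range(196,290)))
E
```

```text
toe [368.3, 227.1] [376.0, 234.2]
224 3333333222222#####1#21#21#11111#########33#3##3333#11#154555444##
225 3333222221###12####2##2#2#1##############23#####33331125445555554
226 22222####1#1##1######212##################2########3#126444555555
227 11##1##1#1#####2##11#2###########37#########33########35445555555
228 1#11#2##2###1###1################48732################35445555555
229 112111#2###11#################322358732###############35445555555
230 11##111111#################2223233358832#######3#####245444555555
231 #1#1111################323333222333348734#############44444455555
232 111#################3223233222223333347764#######23###45454555555
233 #################32333332223222223333347854#######3###44445555555
234 ##############323332322332222222223333347454##########24445555555
235 ##########22422233333222222222444442333334554#######3#23455555555
236 #######2244454422332222222444455555444633455563######332345555555
237 ####2244455555542222222444555555566766744555555##########34455555
238 2224445555555555444444455555556666676543355555544#######1#2345555
239 444655555555
[... 4101 characters left out ...]
.......
302 ede..iiiiijjiiiiiihiii.jklllkkkkkkjjkkljkklllmmmlllllmlllllllkjjiff.ddcc......................
304 edehiihhiiiiiijiiiijjigejklllkjjkjklllmmmmmllllmlllmlmmmjkigfcdcc.............................
306 ..efhiiiijjjjjjjjiiijiigejkllmlmmlmlllmmmllkmllllmkjifdccb........................a.b......a..
308 .eeefjiii..h..eehihge..eefikllkllllmlllkkmllkjjfdbb..............................b............
310 eeee.hhhe.efeee.eee.e....egklkkmllklkkjigfcbb...................................a.............
312 edeeee.ee....f..efeeeffeef.gllmjjigebb........................................................
314 eedeeeed.eeeee.f.ef.e..e..edee................................................................
```

Request:
apply_moves --steps '[{"translation":[0.04,0.02,-0.04],"rotation":[0,0,0.1]},{"translation":[0.1,0.06,-0.1],"rotation":[0,0,0.2]},{"translation":[0.17,0.1,-0.18],"rotation":[0,0,0.3]},{"translation":[0.24,0.14,-0.28],"rotation":[0,0,0.4]},{"translation":[0.31,0.18,-0.38],"rotation":[0,0,0.5]},{"translation":[0.38,0.22,-0.48],"rotation":[0,0,0.6]},{"translation":[0.44,0.25,-0.58],"rotation":[0,0,0.7]},{"translation":[0.49,0.27,-0.67],"rotation":[0,0,0.8]},{"translation":[0.52,0.287,-0.74],"rotation":[0,0,0.9]},{"translation":[0.524,0.287,-0.76],"rotation":[0,0,1.0]}]'

```text
t: 65.2
eef_pos: [0.6633, -0.0861, 0.1181]
ee_rot: [3.138, -0.007, -2.613]
force: [-0.5, -0.2, -0.5]
width: 0.044
gripper_force: 0.0
```

Request:
apply_moves --steps '[{"translation":[0,0,0],"rotation":[0,0,0.1]},{"translation":[0,0,0],"rotation":[0,0,0.2]},{"translation":[0,0,0],"rotation":[0,0,0.28]},{"translation":[0,0,0],"rotation":[0,0,0.304]},{"translation":[0,0,0],"rotation":[0,0,0.304]},{"translation":[0,0,0],"rotation":[0,0,0.304]},{"translation":[0,0,0],"rotation":[0,0,0.304]},{"translation":[0,0,0],"rotation":[0,0,0.304]},{"translation":[0,0,0],"rotation":[0,0,0.304]},{"translation":[0,0,0],"rotation":[0,0,0.304]}]'

```text
t: 66.03
eef_pos: [0.6648, -0.0861, 0.1247]
ee_rot: [-3.142, 0.0, -2.456]
force: [-0.4, 0.3, -0.2]
width: 0.0436
gripper_force: 0.0
```

Request:
apply_moves --steps '[{"translation":[0.002,0,-0.03],"rotation":[0,0,0]},{"translation":[0.002,0,-0.07],"rotation":[0,0,0]},{"translation":[0.002,0,-0.11],"rotation":[0,0,0]},{"translation":[0.002,0,-0.14],"rotation":[0,0,0]},{"translation":[0.002,0,-0.151],"rotation":[0,0,0]},{"translation":[0.002,0,-0.151],"rotation":[0,0,0]},{"translation":[0.002,0,-0.151],"rotation":[0,0,0]},{"translation":[0.002,0,-0.151],"rotation":[0,0,0]},{"translation":[0.002,0,-0.151],"rotation":[0,0,0]},{"translation":[0.002,0,-0.151],"rotation":[0,0,0]}]'

```text
t: 66.87
eef_pos: [0.6656, -0.0861, 0.0874]
ee_rot: [-3.141, 0.001, -2.456]
force: [0.4, 0.1, 0.0]
width: 0.044
gripper_force: 0.0
```

Request:
apply_moves --steps '[{"translation":[0,0,0],"rotation":[0,0,0]},{"translation":[0,0,0],"rotation":[0,0,0]},{"translation":[0,0,0],"rotation":[0,0,0]},{"translation":[0,0,0],"rotation":[0,0,0]},{"translation":[0,0,0],"rotation":[0,0,0]},{"translation":[0,0,0],"rotation":[0,0,0]},{"translation":[0,0,0],"rotation":[0,0,0]},{"translation":[0,0,0],"rotation":[0,0,0]},{"translation":[0,0,0],"rotation":[0,0,0]},{"translation":[0,0,0],"rotation":[0,0,0]}]' --jaw 1 --newtons 25

```text
t: 67.7
eef_pos: [0.665, -0.0858, 0.0868]
ee_rot: [3.141, -0.0, -2.456]
force: [-4.7, 3.7, 4.0]
width: 0.0128
gripper_force: 25.0
```

Request:
apply_moves --steps '[{"translation":[0,0,0],"rotation":[0,0,-0.08]},{"translation":[0,0,0],"rotation":[0,0,-0.18]},{"translation":[0,0,0],"rotation":[0,0,-0.28]},{"translation":[0,0,0],"rotation":[0,0,-0.38]},{"translation":[0,0,0],"rotation":[0,0,-0.48]},{"translation":[0,0,0],"rotation":[0,0,-0.58]},{"translation":[0,0,0],"rotation":[0,0,-0.68]},{"translation":[0,0,0],"rotation":[0,0,-0.78]},{"translation":[0,0,0],"rotation":[0,0,-0.88]},{"translation":[0,0,0],"rotation":[0,0,-0.98]}]'

```text
t: 68.53
eef_pos: [0.665, -0.0859, 0.0868]
ee_rot: [3.141, -0.0, -2.972]
force: [-4.0, 3.6, 4.5]
width: 0.0128
gripper_force: 25.0
```

Request:
apply_moves --steps '[{"translation":[0,0,0],"rotation":[0,0,-0.1]},{"translation":[0,0,0],"rotation":[0,0,-0.2]},{"translation":[0,0,0],"rotation":[0,0,-0.3]},{"translation":[0,0,0],"rotation":[0,0,-0.4]},{"translation":[0,0,0],"rotation":[0,0,-0.5]},{"translation":[0,0,0],"rotation":[0,0,-0.6]},{"translation":[0,0,0],"rotation":[0,0,-0.7]},{"translation":[0,0,0],"rotation":[0,0,-0.8]},{"translation":[0,0,0],"rotation":[0,0,-0.9]},{"translation":[0,0,0],"rotation":[0,0,-0.98]}]'

```text
t: 69.37
eef_pos: [0.665, -0.0859, 0.0868]
ee_rot: [3.142, -0.0, 2.798]
force: [-3.4, 3.0, 2.9]
width: 0.013
gripper_force: 25.0
```

Request:
apply_moves --steps '[{"translation":[0,0,0],"rotation":[0,0,-0.08]},{"translation":[0,0,0],"rotation":[0,0,-0.18]},{"translation":[0,0,0],"rotation":[0,0,-0.28]},{"translation":[0,0,0],"rotation":[0,0,-0.38]},{"translation":[0,0,0],"rotation":[0,0,-0.46]},{"translation":[0,0,0],"rotation":[0,0,-0.51]},{"translation":[0,0,0],"rotation":[0,0,-0.517]},{"translation":[0,0,0],"rotation":[0,0,-0.517]},{"translation":[0,0,0],"rotation":[0,0,-0.517]},{"translation":[0,0,0],"rotation":[0,0,-0.517]}]'

```text
t: 70.2
eef_pos: [0.665, -0.0859, 0.0868]
ee_rot: [-3.141, -0.0, 2.531]
force: [-3.6, 3.8, 2.1]
width: 0.0127
gripper_force: 25.0
```

Request:
apply_moves --steps '[{"translation":[0,0,0],"rotation":[0,0,0]},{"translation":[0,0,0],"rotation":[0,0,0]},{"translation":[0,0,0],"rotation":[0,0,0]},{"translation":[0,0,0.04],"rotation":[0,0,0]},{"translation":[0,0,0.12],"rotation":[0,0,0]},{"translation":[0,0,0.24],"rotation":[0,0,0]},{"translation":[0,0,0.38],"rotation":[0,0,0]},{"translation":[-0.06,0,0.52],"rotation":[0,0,0]},{"translation":[-0.16,-0.05,0.66],"rotation":[0,0,0]},{"translation":[-0.26,-0.1,0.8],"rotation":[0,0,0]}]' --jaw 0

```text
t: 71.03
eef_pos: [0.6033, -0.1095, 0.2841]
ee_rot: [3.141, 0.001, 2.531]
force: [0.2, 0.4, 0.3]
width: 0.0438
gripper_force: 0.0
```

Request:
apply_moves --steps '[{"translation":[-0.04,-0.02,0.02],"rotation":[0,0,0.15]},{"translation":[-0.08,-0.06,0.04],"rotation":[0,0,0.3]},{"translation":[-0.12,-0.1,0.04],"rotation":[0,0,0.45]},{"translation":[-0.16,-0.14,0.04],"rotation":[0,0,0.6]},{"translation":[-0.18,-0.18,0.04],"rotation":[0,0,0.75]},{"translation":[-0.18,-0.2,0.04],"rotation":[0,0,0.9]},{"translation":[-0.18,-0.2,0.04],"rotation":[0,0,1.0]},{"translation":[-0.18,-0.2,0.04],"rotation":[0,0,1.0]},{"translation":[-0.18,-0.2,0.04],"rotation":[0,0,1.0]},{"translation":[-0.18,-0.2,0.04],"rotation":[0,0,1.0]}]'

```text
t: 71.87
eef_pos: [0.5589, -0.1594, 0.2923]
ee_rot: [-3.142, 0.0, 3.052]
force: [0.4, 0.1, 0.5]
width: 0.0439
gripper_force: 0.0
```

```bash
python3 - <<'E'
from h import *
s=get_state(); p=s["eef_pos"];print(s["t"],np.round(p,4),np.round(s["ee_rot"],3),s["width"])
c=camera_model("wrist");f=grab_frame("wrist");d=proj(c,[.6653,-.0858,.08]);print(d)
H=cv2.cvtColor(f,cv2.COLOR_BGR2HSV).astype(int);u0,v0=[int(x) for x in d]
for v in range(v0-32,min(420,v0+34)): print(v,"".join("R" if (H[v,u,1]>130 and (H[v,u,0]<8 or H[v,u,0]>172)) else("G" if H[v,u,1]>110 and 45<H[v,u,0]<90 else "0123456789"[min(9,H[v,u,2]//26)]) for u in range(u0-38,u0+38)))
import pickle;pickle.dump(c,open("w30.pkl","wb"))
print("u0",u0-38)
E
```

```text
71.8667 [ 0.5589 -0.1594  0.2923] [-3.142  0.     3.052] 0.04386615443494671
[358.2, 273.6]
241 2223344566666666666666666666666666667778887777666666666667677766666789999999
242 2223344566666666666666666655677888999999999998877666666666677766666789999999
243 2223344556666666666666666667889999999999999999999887766666666666666789999999
244 2233344556666666666666667889999999999999999999999999877666666666666789999999
245 2223344556666666666666789999999999999999999999999999998766666666666789999999
246 2223344556666666666667899999999999999999999999999999999877666666666789999999
247 2223344556666666655789999999999999999999999999999999999998766666666689999999
248 2223344556666666557899999999999999999999999999999999999999876666666689999999
249 2223344556666666678999999999999999999999999999999999999999987666666689999999
250 2223344556666666799999999999999999999999999999999999999999998766666689999999
251 2222344556666668999999999999888999999999999999999999999999999876666689999999
252 2222334556666689999999999987767776679999999999999999999999999987666689999999
253 22223345566667899999999998765555
[... 3644 characters left out ...]
112344444444444444444444444444333333333333444
299 2222222233321111111111111111111112334444444444444444444444444333333333333444
300 1222222233321111111111111111111112233333333333333333333333333333333333333444
301 2222222222222222222222222222222222222222222222222222222222222222222233333444
302 2222222222222222222222222222222222222222222222222222222222222222222223333444
303 2222222222222222222222222222222222222222222222222222222222222222222222333344
304 2222222222222222222222222222222222222222222222222222222222222222222222333344
305 2222222222222222222222222222222222222222222222222222222222222222222222333344
306 2222222222222222222222222222222222222222222222222222222222222222222222333344
u0 320
```

Request:
apply_moves --steps '[{"translation":[0.01,0.01,0.03],"rotation":[0,0,0.05]},{"translation":[0.03,0.02,0.06],"rotation":[0,0,0.1]},{"translation":[0.05,0.04,0.1],"rotation":[0,0,0.17]},{"translation":[0.07,0.06,0.13],"rotation":[0,0,0.17]},{"translation":[0.076,0.07,0.14],"rotation":[0,0,0.17]},{"translation":[0.076,0.07,0.14],"rotation":[0,0,0.17]},{"translation":[0.076,0.07,0.14],"rotation":[0,0,0.17]},{"translation":[0.076,0.07,0.14],"rotation":[0,0,0.17]},{"translation":[0.076,0.07,0.14],"rotation":[0,0,0.17]},{"translation":[0.076,0.07,0.14],"rotation":[0,0,0.17]}]' --jaw -1

```text
t: 72.75
eef_pos: [0.5775, -0.142, 0.3266]
ee_rot: [3.142, -0.001, -3.141]
force: [0.1, -0.9, -0.1]
width: 0.0874
gripper_force: 0.0
```

```bash
python3 - <<'E'
from h import *
s=get_state(); p=s["eef_pos"];print(s["t"],np.round(p,4),np.round(s["ee_rot"],3),s["width"])
c=camera_model("wrist");f=grab_frame("wrist");d=proj(c,[.6653,-.0858,.08]);print(d)
H=cv2.cvtColor(f,cv2.COLOR_BGR2HSV).astype(int);u0,v0=[int(x) for x in d]
R_=lambda u,v:H[v,u,1]>130 and (H[v,u,0]<8 or H[v,u,0]>172)
G_=lambda u,v:H[v,u,1]>110 and 45<H[v,u,0]<90
for v in range(v0-14,v0+28): print(v,"".join("R" if R_(u,v) else("G" if G_(u,v) else "0123456789"[min(9,H[v,u,2]//26)]) for u in range(u0-34,u0+34)))
print("u0",u0-34)
C=np.array([.6653,-.0858])
for n,F in(("R",R_),("G",G_)):
    P=[(u,v) for v in range(v0-30,v0+30) for u in range(u0-34,u0+34) if F(u,v)]
    if P:
        m=np.mean(P,0);w=ray(c,*m,.067);q=w[:2]-C;print(n,m,np.round(w,4),np.degrees(np.arctan2(q[1],q[0])))
E
```

```text
72.75 [ 0.5775 -0.142   0.3266] [ 3.142e+00 -1.000e-03 -3.141e+00] 0.08737526164869738
[330.4, 252.1]
238 22222334689999999988764321111111111111110111358999999999999987678999
239 12222334799999999876543211111111111111111111135899999999999987678999
240 22222336899999999865432111111111111111111111113589999999999998788999
241 21222347999999998765321111111111111111111111111358999999999998788999
242 12222358999999987654311111111111111111111111110137999999999998788999
243 21222369999999986554211111111111111111111111111136999999999999789999
244 22222369999999986543211111111111111111111111111124899999999998789999
245 22222369999999986542111111111111111111111111111113699999999998789999
246 22222369999999876432111111111111111101111111111112589999999999789999
247 22222479999998765431111111111111111111111111122112479999999999789999
248 11222479999987655421111111111111111111111112222221369999999999889999
249 12223489999976555421111111111111111111111112222222369999999999889999
250 22223589999865555421111111111111111111111122222222379999999999789999
251 112224799987555554211111111111111111111112222
[... 1501 characters left out ...]
6666666778889999853579999999998877666666666666666889999
273 22223345566666666666666778888745789999888887766666666666666666889999
274 22223345566666666666666667777656788888777766666666666666666666889999
275 22223345566666666666666666666666677766666666666666666666666667889999
276 22223345566666666666666666666666666666666666666666666666666667889999
277 11223345566666666666666666666666666666666666666666666666666667899999
278 12223345566666666666666666666666666666666666666666666666666667899999
279 11223345566666666666666666666666666666666666666666766666666667899989
u0 296
R [343.5625 266.25  ] [ 0.689  -0.0672  0.067 ] 38.038548695720856
G [315.9  266.25] [ 0.689 -0.101  0.067] -32.60651490976055
```

```bash
python3 - <<'E'
from h import *
c=camera_model("wrist");f=grab_frame("wrist");g=cv2.cvtColor(f,cv2.COLOR_BGR2GRAY).astype(float)
pts=[]
for v in range(259,270):
    seg=g[v,320:336].copy()
    e=332-(v-259)*0.72
    us=np.arange(int(e)-4,int(e)+5);w=np.clip(g[v,us]-110,0,None);u=(us*w).sum()/w.sum()
    pts.append(ray(c,u,v,.099)[:2]);print(v,round(u,2),end="; ")
pts=np.array(pts);vx,vy,x0,y0=cv2.fitLine(pts.astype(np.float32),cv2.DIST_L2,0,.01,.01).ravel()
print("\ndir",np.degrees(np.arctan2(vy,vx)),"end",pts[-1],pts[0])
w=pts[-1]-np.array([.6653,-.0858]);print(np.degrees(np.arctan2(w[1],w[0])))
# bar edges predicted
for a in(-28,-35):
    e=np.radians(a);print(a,proj(c,[.6653+.019*np.cos(e),-.0858+.019*np.sin(e),.099]),proj(c,[.6653,-.0858,.099]))
E
```

```text
259 332.73; 260 332.46; 261 331.88; 262 331.08; 263 330.27; 264 329.41; 265 328.62; 266 327.85; 267 327.08; 268 326.24; 269 325.37; 
dir -33.92866 end [ 0.6782345  -0.09330192] [ 0.6660528 -0.0854482]
-30.113435650279104
-28 [324.0, 272.1] [332.4, 258.4]
-35 [322.3, 271.1] [332.4, 258.4]
```

```bash
python3 -c "
from station import *
print(job_done())"
```

```text
the job is handed in; nothing more can be done
None
```

The job is handed in at about 73 s: both blocks are drawn out and flat side by side in the beech tray, the rod is flat in its tool tray, and the dial is back at green (within about 2°). While I was setting the rod down, the wrist force briefly read 49 N, under the 120 N wrist limit; I take it to be the rod meeting the tray floor, not the gripper body pressing on anything.

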